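# Load the job rail behind its safety cap

### The arm

A 7-joint arm with a two-finger parallel gripper is mounted at the origin on a cart in front of the work surface, level with it; the furniture and walls round the work are solid. World frame = base frame: x ahead of the robot, y to its left, z up, the work surface at z = 0. Lengths are in m, angles in rad, forces in N, time in s.
With the tool pointing down it reaches from about 0.35 to 0.9 m from the base axis. Payload 8.1 kg.
Tool frame: the origin (TCP) lies midway between the tips of the shut fingers; the grasp point (between the pads) lies 19 mm behind it; x points along the fingers, z is the direction in which the jaws open and shut, and the axes are right-handed (so a half turn about x gives the same grasp; the last joint's range is limited). The gripper opens to 92 mm and grips with 3 to 60 N. Pads are 19 mm wide; open, the fingers measure 130 mm over their backs; the gripper's body (75 mm by 190 mm) begins 47 mm behind the grasp point.
Start: joints at [1.21, 0.434, 0.025, 1.573, -0.012, 1.134, -0.075], TCP at [0.159, -0.604, 0.227] pointing down, gripper open.
Joint ranges: [-2.62, 2.62], [-0.44, 2.09], [-1.27, 1.32], [0.08, 2.57], [-1.32, 4.46], [0.12, 2], [-2.74, 2.74]. Speed limits (rad/s): [2.22, 2.22, 3.01, 3.01, 3.14, 3.14, 3.14].

### API

Orientations are given as a rotation vector (axis times angle).
In Python, from bench import manip gives the robot as it stands. The module is installed in compiled form; this text tells all that it offers.
- The arm moves only by the tool send_rows, never from a script. Its argument "rows" is a list of rows, each a list of 7 numbers: the finger opening in mm, from 0 to 91.8, then the shift along the tool's x, y, z in mm, then the turn, a rotation vector about the tool's x, y, z in rad. In form: [[gripper, dx, dy, dz, ax, ay, az], ...]. A call has 1 to 20 rows; each row is the pose to reach, as a shift and turn from the pose commanded when the call began, along the tool's axes at that moment; what a row does not reach only later rows make up. A row lasts 1/12 s, in which the tool goes at most 41.7 mm and 7.16 degrees, less where a joint would pass 70% of its speed; a pose out of reach is approached as far as the arm can. A call with a gripper value outside its range is refused whole. The fingers move at their own pace and stop on an object; "grip_force" is the grip in N (left out, the last holds). Time passes only in rows, so rows that repeat a pose let the fingers close. It gives the time, the measured TCP pose, the force and the opening at its end, in the units of the state.
- manip.sense(): the state, without advancing time (a new reading comes with each control period).
- manip.camera(name): name is "scene" or "side" or "wrist"; returns the picture (400x640x3 uint8, red, green, blue); there is no depth.
- manip.calibration(name): a dict with "fovy" (degrees; the focal length in pixels is half the picture's height over the tangent of half this angle, whatever the lens; pixels are square), "cx", "cy" (the principal point, pixels), "k1" (the pictures are not rectified: a ray, as slopes to the right and down, at radius r is drawn at 1 + k1 r^2 times it, then the intrinsics apply), "cam_to_world" (4x4, takes a point from camera to world coordinates); the wrist camera has in their place "mount" (4x4, takes a point from camera to tool coordinates, whose origin is the TCP and whose axes are the tool frame's). Camera axes: x right, y up, looking along -z (the intrinsics and any distortion apply to the point x, -y, -z); pixel columns grow to the right and rows downward; lengths in m; the calibration is good to about 2 mm. A picture is of the moment at which its call begins: read the wrist's pose just before it. calibration takes no time and is no camera call.
- manip.sign_off(): hands the job in, once; it reports no verdict.
The state is a dict: "time_s": time; "joint_pos": joint angles; "joint_velocities": joint speeds; "joint_torque": joint torques, N m; "tcp_pos": TCP position; "tool_rot": TCP orientation; "ft_force": force on the tool from outside, world axes, zero at the start; "wrist_torque": the same for the moment, N m; "opening": finger opening in m.
Only numpy, scipy, OpenCV 4.12 (cv2) and the standard library are available. Lean on these libraries where they do the work, as an engineer would, in place of code of your own. Each camera call takes 0.05 s, during which the arm holds its last target.

### The job

Open the gate of the slotted job rail (press its black safety cap firmly down, turn it clockwise as far as it goes and let it spring up again), then run in the leading hanger - the one with the round head and round tag - from the open end until you feel it come up hard against the stop hidden inside. Run every other hanger on the bench in after it, each until it touches the one in front, all tags on the robot's side, and finally press and turn the cap back so that the gate is shut and the cap has sprung up. Leave the other things on the bench where they are.

Things in the scene. Friction and masses are not known exactly. Their poses are not given: they have to be found in the camera images.
- rail: Fixed aluminium slotted rail on a foot plate. Origin: on the bench below the channel; y along the rail towards its open end, -x its front (robot's side), z up. Channel from y = -160 mm (closed end) to 160 (mouth). Running floor z = 40 mm; inside 34 wide, 16 high; two lips leave a 13 mm slot; lip tops z = 61, outer width 42.
- rail_mouth (a point): Mouth of the rail, on the running floor at its centre line, (0, 160, 40) mm from the rail's origin, same axes. Towards +y the floor goes on as a flat open apron 42 mm wide and 70 mm long, level with it. Over the first 25 mm inside the mouth the side walls flare to 40 mm inside, 50 mm outside width; the lips begin 20 mm inside.
- cap_grip (a point): Middle of the cap's black grip bar (38 mm long, 14 thick, 24 high), x along the bar, standing on a disc 42 mm across whose top is 12 mm below this point. It is (62, 174, 80) mm from the rail's origin while up, over the turning axis. Below the disc a steel gate arm points along -x of this point, 74 mm long from the axis, 49 to 62 mm above the bench: shut, it lies across the mouth.
- cap_press (a joint): How far the safety cap is pressed down, m: 0 = sprung up, 0.008 = fully down. Yields from 5 N, 14 N fully down; it must be down more than about 0.0065 for the cap to turn, and springs up only at either end of its turn.
- cap_turn (a joint): Turn of the safety cap, rad: 0 = gate shut (bar across the rail), grows clockwise seen from above to 1.3 = gate open. Locked at both ends unless pressed.
- stop_pin (a joint): Pin on the stop that is clamped out of sight in the channel, m: 0 = free, 0.010 = pushed right in, with the leading hanger hard on the stop. It yields to under 0.5 N and springs out if the hanger is drawn back. The stop's face is 35 to 75 mm from the closed end of the channel, differently each time.
- lead: Leading hanger, loose, about 0.2 kg, 64 mm high. Origin: centre of the foot's underside; y along the foot, z up, tag on the -x side. Steel foot 50 mm long, 30 wide, 12 high, edges rounded 3, runs in the channel; stem 7 x 18 mm passes the slot; round grip head 22 mm across, z = 34 to 64; an arm (z = 27 to 32) towards -x carries the round tag, which hangs in front of the rail.
- lead_tag (a point): Centre of the tag of the leading hanger (disc 32 mm across, 3 thick), (-35, 0, 19) mm from its origin.
- hanger1: Following hanger (two to four are there, all alike; None if absent), loose, about 0.12 kg, 64 mm high. Origin, axes, stem and arm as on the leading hanger, but the foot is 44 mm long (30 wide, 12 high), the grip head a flat block 14 mm thick (x) by 24 (y), z = 34 to 64, and the tag rectangular.
- hanger1_tag (a point): Centre of the tag of this hanger (hanger1; 26 x 28 mm, 3 thick), (-35, 0, 19) mm from its origin.
- hanger2: Following hanger (two to four are there, all alike; None if absent), loose, about 0.12 kg, 64 mm high. Origin, axes, stem and arm as on the leading hanger, but the foot is 44 mm long (30 wide, 12 high), the grip head a flat block 14 mm thick (x) by 24 (y), z = 34 to 64, and the tag rectangular.
- hanger2_tag (a point): Centre of the tag of this hanger (hanger2; 26 x 28 mm, 3 thick), (-35, 0, 19) mm from its origin.
- hanger3: Following hanger (two to four are there, all alike; None if absent), loose, about 0.12 kg, 64 mm high. Origin, axes, stem and arm as on the leading hanger, but the foot is 44 mm long (30 wide, 12 high), the grip head a flat block 14 mm thick (x) by 24 (y), z = 34 to 64, and the tag rectangular.
- hanger3_tag (a point): Centre of the tag of this hanger (hanger3; 26 x 28 mm, 3 thick), (-35, 0, 19) mm from its origin.
- hanger4: Following hanger (two to four are there, all alike; None if absent), loose, about 0.12 kg, 64 mm high. Origin, axes, stem and arm as on the leading hanger, but the foot is 44 mm long (30 wide, 12 high), the grip head a flat block 14 mm thick (x) by 24 (y), z = 34 to 64, and the tag rectangular.
- hanger4_tag (a point): Centre of the tag of this hanger (hanger4; 26 x 28 mm, 3 thick), (-35, 0, 19) mm from its origin.
- loupe: Black loupe, 35 mm across, 37 high, loose bystander; origin at the centre of its underside.
- screwdriver: Small screwdriver lying, 114 mm long, 15 high, loose bystander; origin at the centre of its underside.
- lens_box: White carton lens box, 96 x 96 x 17 mm, loose bystander; origin at the centre of its underside.
- spray_bottle: White bottle with blue cap, 38 mm across, 105 high, loose bystander; origin at the centre of its underside.
There are look-alikes about, which are no part of the job. What is shaped like the hanger3 but orange or purple is not meant.

How it is judged:
By the outcome, as a careful person would: the job done as asked, in the order asked, and still so for the second after the job is handed in, with the robot touching nothing.
Of hanger1, hanger2, hanger3, hanger4 only 2 to 4 are there at a start; the rules pass over those that are not, and their reading is None.
At some moment in a run one of lead, hanger1, hanger2, hanger3, hanger4 may be knocked a few centimetres aside while the robot is not near it.
It also fails if it takes over 210 s, if anything falls off the work surface, if the arm or the gripper's body presses on something with over 40 N, if the wrist force passes 120 N, or if a joint passes its speed limit or range.

## Working session

There is one attempt and no reset: what is moved stays moved. The work goes in short steps, Python scripts to look and compute and a tool call to move; the robot and the scene stay as the last step left them, time stands still between calls to the robot, and variables do not carry over. Pictures are saved under pics/ and viewed, and the job is handed in when it is done.

Besides the shell and the picture viewer there is one more tool, called after ">>>" as name(argument=value, ...), one argument or row to a line, values as JSON. send_rows: Moves the arm, as the interface text tells. Its arguments: {"type":"object","properties":{"rows":{"type":"array"},"grip_force":{"type":"number"}},"required":["rows"]}

```bash
mkdir -p pics; ls; python3 - <<'E'
from bench import manip
import cv2
s=manip.sense(); print(s)
for n in ["scene","side","wrist"]:
    im=manip.camera(n); cv2.imwrite(f"pics/{n}0.png",im[:,:,::-1])
    print(n,manip.calibration(n))
E
```

```text
pics
{'time_s': 0.0, 'joint_pos': array([ 1.2104041 ,  0.43525464,  0.02497408,  1.57411792, -0.01158962,
        1.13397352, -0.0750897 ]), 'joint_velocities': array([-7.96747475e-04,  3.80906282e-04, -1.33367888e-03,  1.28377768e-04,
       -1.42749267e-03, -7.16542188e-05, -1.16258488e-04]), 'joint_torque': array([-6.41357528e-04, -6.67850661e+01,  9.84807909e-01, -3.14467871e+01,
       -6.05798140e-02,  4.29831748e-02,  1.67193812e-04]), 'tcp_pos': array([ 0.15914976, -0.60386349,  0.22591726]), 'tool_rot': array([ 1.0181806 ,  1.32156486, -1.01675806]), 'ft_force': array([ 0.34856144, -0.84142992, -0.82923811]), 'wrist_torque': array([-0.01393788,  0.01031914,  0.00539312]), 'opening': 0.09186711168944538}
scene {'fovy': 54.1813752372081, 'cx': 319.5133357074854, 'cy': 196.3583042359126, 'k1': 0.03249995315254014, 'cam_to_world': array([[-0.7909495 ,  0.41934371, -0.44558921, -0.02634668],
       [-0.61168278, -0.52333414,  0.59326685,  0.68649227],
       [ 0.01559068,  0.74180336,  0.6704362 ,  0.86995458],
       [ 0.        ,  0.        ,  0.        ,  1.        ]])}
side {'fovy': 45.42178294435353, 'cx': 323.60976620135557, 'cy': 209.0500598159815, 'k1': 0.01722843061872575, 'cam_to_world': array([[ 0.98654717,  0.09488422, -0.13312275,  0.29816787],
       [-0.16198601,  0.45765847, -0.87424782, -1.27500452],
       [-0.02202757,  0.88405074,  0.46687159,  0.74726345],
       [ 0.        ,  0.        ,  0.        ,  1.        ]])}
wrist {'fovy': 66.1551649519036, 'cx': 315.8628973244587, 'cy': 198.5758353625619, 'k1': -0.016677332277914264, 'mount': array([[ 0.00143006,  0.28588516, -0.95826282, -0.15857206],
       [-0.00182913,  0.95826294,  0.28588247,  0.07718757],
       [ 0.9999973 ,  0.00134396,  0.00189329,  0.00112876],
       [ 0.        ,  0.        ,  0.        ,  1.        ]])}
```

View pics/scene0.png

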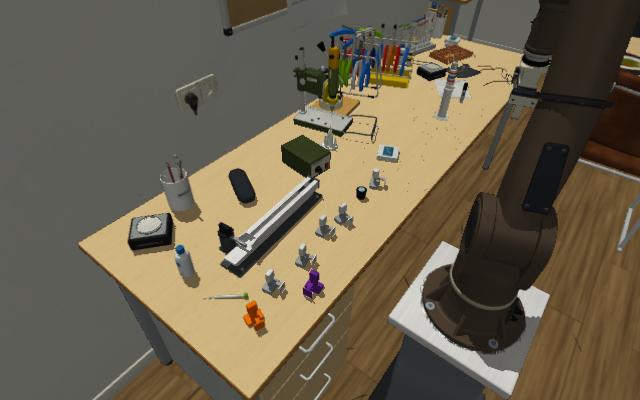

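View pics/side0.png

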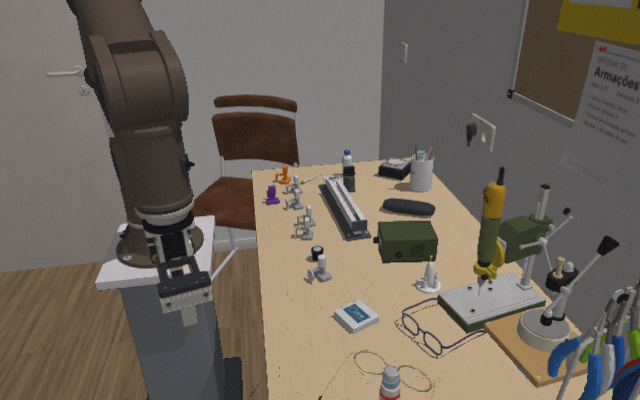

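View pics/wrist0.png

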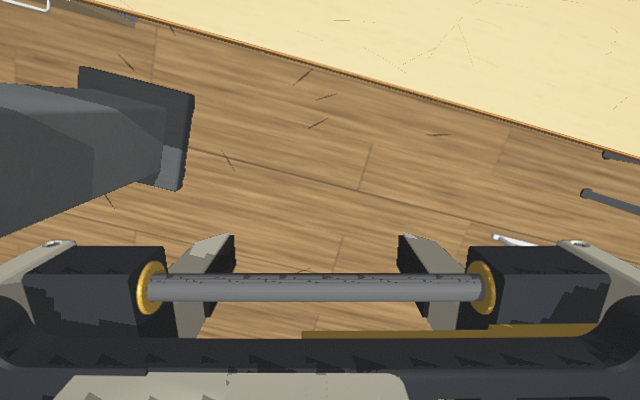

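```bash
cat > h.py <<'E'
import numpy as np, cv2
from bench import manip
from scipy.spatial.transform import Rotation as R
def cal(n, s=None):
    c=manip.calibration(n); f=200/np.tan(np.radians(c['fovy']/2))
    if n=='wrist':
        s=s or manip.sense(); T=np.eye(4); T[:3,:3]=R.from_rotvec(s['tool_rot']).as_matrix(); T[:3,3]=s['tcp_pos']; M=T@c['mount']
    else: M=c['cam_to_world']
    return f,c['cx'],c['cy'],c['k1'],np.array(M)
def proj(C,P):
    f,cx,cy,k,M=C; P=np.atleast_2d(P)
    p=(P-M[:3,3])@M[:3,:3]; x=p[:,0]/-p[:,2]; y=-p[:,1]/-p[:,2]; g=1+k*(x*x+y*y)
    return np.c_[cx+f*x*g, cy+f*y*g]
def ray(C,u,v):
    f,cx,cy,k,M=C; x0=(u-cx)/f; y0=(v-cy)/f; x,y=x0,y0
    for _ in range(20):
        g=1+k*(x*x+y*y); x,y=x0/g,y0/g
    d=M[:3,:3]@np.array([x,-y,-1.]); return M[:3,3],d
def hit(C,u,v,z):
    o,d=ray(C,u,v); return o+d*(z-o[2])/d[2]
def tri(obs):
    A=np.zeros((3,3)); b=np.zeros(3)
    for C,u,v in obs:
        o,d=ray(C,u,v); d=d/np.linalg.norm(d); Q=np.eye(3)-np.outer(d,d); A+=Q; b+=Q@o
    return np.linalg.solve(A,b)
def crop(im,x0,y0,x1,y1,k,fn):
    c=cv2.resize(im[y0:y1,x0:x1,::-1],None,fx=k,fy=k,interpolation=cv2.INTER_CUBIC)
    for u in range((x0//20+1)*20,x1,20): cv2.putText(c,str(u),((u-x0)*k-10,8),0,.3,(0,0,255)); cv2.line(c,((u-x0)*k,10),((u-x0)*k,14),(0,0,255))
    for v in range((y0//20+1)*20,y1,20): cv2.putText(c,str(v),(0,(v-y0)*k+3),0,.3,(0,0,255)); cv2.line(c,(20,(v-y0)*k),(24,(v-y0)*k),(0,0,255))
    cv2.imwrite(fn,c)
E
python3 - <<'E'
from h import *
a=cv2.imread('pics/scene0.png')[:,:,::-1]
crop(a,200,160,400,310,4,'pics/s1.png')
crop(a,200,230,330,330,6,'pics/s2.png')
b=cv2.imread('pics/side0.png')[:,:,::-1]
crop(b,250,150,390,290,4,'pics/d1.png')
C=cal('scene')
for n,u,v in [('h',272,288),('h',305,262),('h',325,232),('h',343,220),('h',376,185),('purple',314,290),('orange',255,322),('loupe',362,196),('box',388,153)]:
    print(n,hit(C,u,v,0).round(3))
E
```

```text
h [0.43  0.278 0.   ]
h [0.416 0.158 0.   ]
h [0.441 0.033 0.   ]
h [ 0.428 -0.042  0.   ]
h [ 0.436 -0.251  0.   ]
purple [0.339 0.215 0.   ]
orange [0.395 0.376 0.   ]
loupe [ 0.443 -0.173  0.   ]
box [ 0.499 -0.44   0.   ]
```

View pics/s1.png

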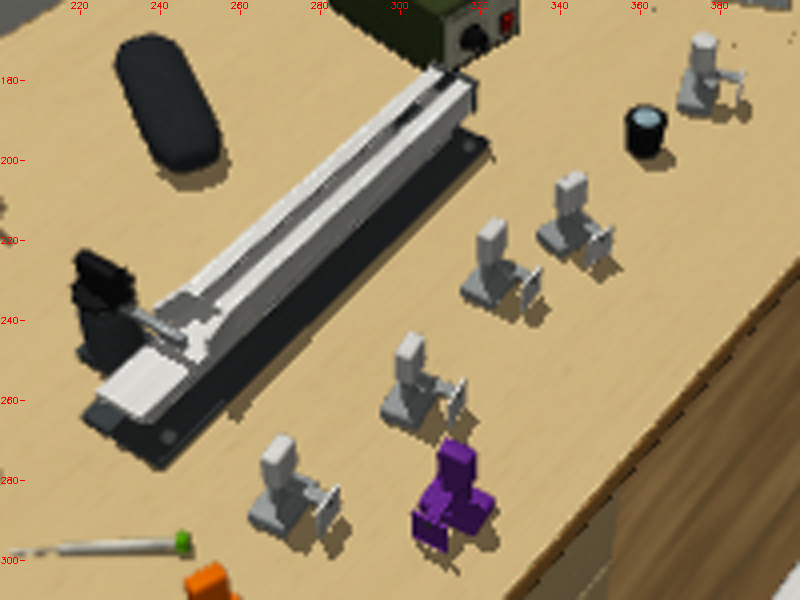

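View pics/s2.png

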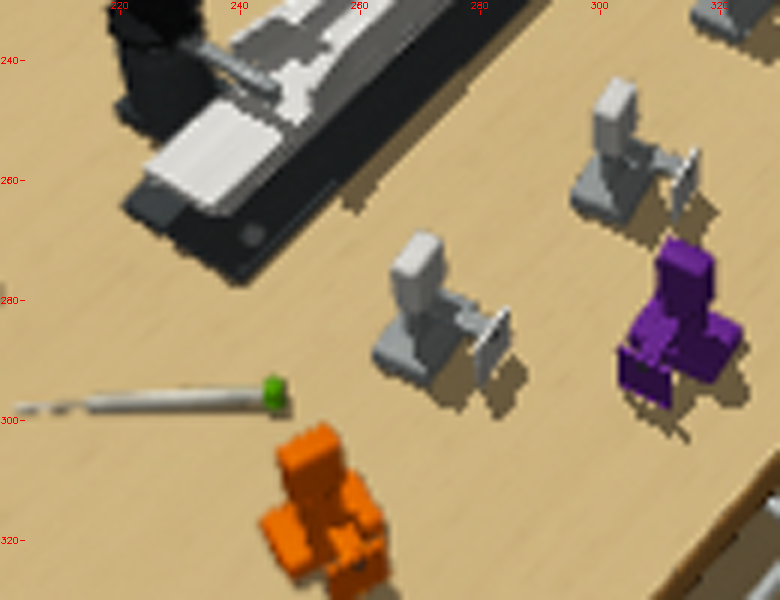

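View pics/d1.png

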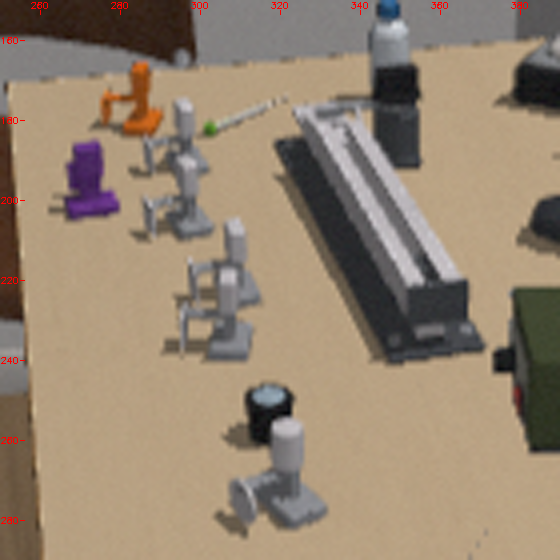

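```bash
python3 - <<'E'
from h import *
a=cv2.imread('pics/scene0.png')[:,:,::-1]
b=cv2.imread('pics/side0.png')[:,:,::-1]
crop(a,210,210,310,280,8,'pics/s3.png')
crop(a,280,165,340,215,12,'pics/s4.png')
crop(b,310,165,380,245,7,'pics/d3.png')
E
```

```text
(no output)
```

View pics/s3.png

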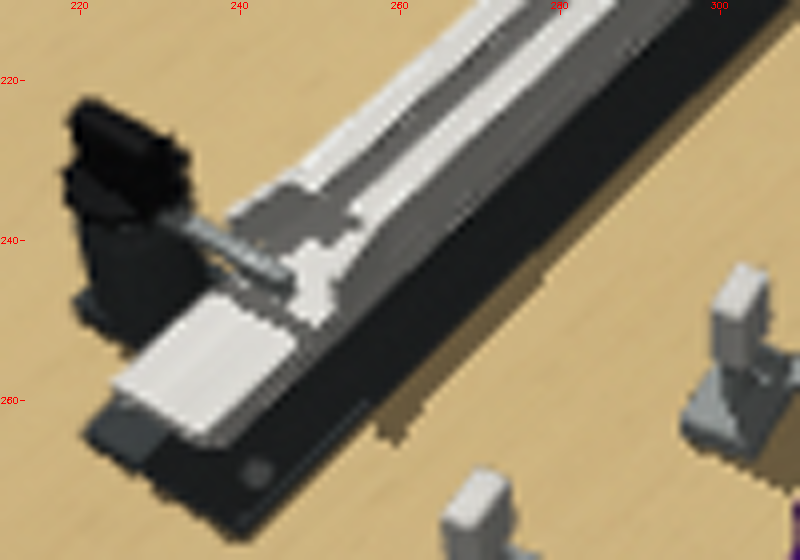

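View pics/s4.png

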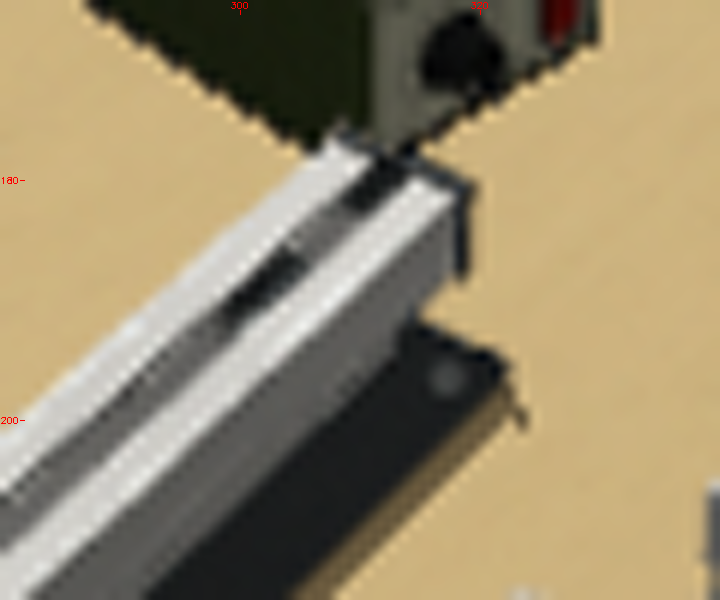

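View pics/d3.png

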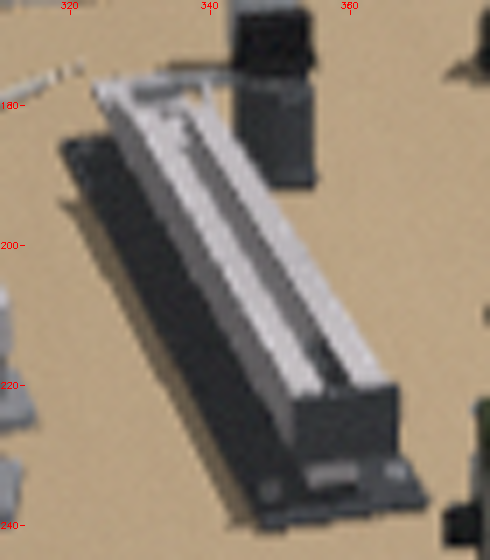

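```bash
cat >> h.py <<'E'
def rz(a): return R.from_euler('z',a).as_matrix()
E
python3 - <<'E'
from h import *
from scipy.optimize import least_squares
S=cal('scene');D=cal('side')
obs=[(S,(21,230,40),(223.9,257.8)),(S,(-21,230,40),(235,264.3)),(S,(-21,-160,61),(317.8,181.5)),(S,(21,-160,61),(307.8,176.5)),
(D,(-21,-160,61),(352.3,221.5)),(D,(21,-160,61),(365.3,220)),(D,(-25,160,61),(324.2,178.3))]
def res(p):
    r=[]
    for C,l,px in obs:
        P=rz(p[2])@(np.array(l)/1000)+[p[0],p[1],0]
        r+=list((proj(C,P)[0]-px))
    return r
o=least_squares(res,[.55,.08,0],loss='soft_l1'); p=o.x
print(p, np.degrees(p[2])); print(np.array(res(p)).reshape(-1,2).round(1))
np.save('rail.npy',p)
for l in [(0,160,40),(62,174,80)]:
    P=rz(p[2])@(np.array(l)/1000)+[p[0],p[1],0]; print(l,P, proj(S,P),proj(D,P))
# followers triangulate head tops: scene/side
for n,s,d in [('A',(272,268+2),(183,102)),]: pass
E
```

```text
[0.57070255 0.07591735 0.06961749] 3.9887882644565704
[[-0.3 -0. ]
 [ 0.3  0.6]
 [ 0.1 -0.6]
 [-0.5 -0.3]
 [-0.8  0.3]
 [-0.  -0.1]
 [ 0.6  0.4]]
(0, 160, 40) [0.55957275 0.23552978 0.04      ] [[247.1391007  244.70641417]] [[331.76990939 183.2912942 ]]
(62, 174, 80) [0.62044871 0.25380866 0.08      ] [[224.98532134 228.56491007]] [[347.63314823 169.37933736]]
```

```bash
cat > hang.py <<'E'
from h import *
from scipy.optimize import least_squares
def box(x,y,z0,z1,cx=0): return [(cx+sx*x/2,sy*y/2,z) for z in (z0,z1) for sx,sy in ((-1,-1),(1,-1),(1,1),(-1,1))]
def disc(r,z,n=12): return [(r*np.cos(t),r*np.sin(t),z) for t in np.linspace(0,2*np.pi,n,endpoint=False)]
def model(lead):
    L=50 if lead else 44
    polys=[]
    foot=box(30,L,0,12); 
    if lead: head=disc(11,34)+disc(11,64); tag=[(-35+sx*1.5,16*np.cos(t),19+16*np.sin(t)) for sx in(-1,1) for t in np.linspace(0,6.28,12)]
    else: head=box(14,24,34,64); tag=[(-35+sx*1.5,sy*13,19+sz*14) for sx in(-1,1) for sy in(-1,1) for sz in(-1,1)]
    stem=box(7,18,12,34); arm=[(x,y,z) for x in(-35,0) for y in(-4,4) for z in(27,32)]
    return [np.array(q)/1000. for q in (foot,head,tag,stem,arm)]
def place(q,p): return q@rz(p[2]).T+[p[0],p[1],p[3] if len(p)>3 else 0]
def overlay(im,C,p,lead,k,x0,y0):
    for q in model(lead):
        px=((proj(C,place(q,p))-[x0,y0]+.5)*k-.5).astype(np.float32)
        cv2.polylines(im,[cv2.convexHull(px).astype(int)],True,(0,0,255),1)
E
python3 - <<'E'
from hang import *
S=cal('scene');D=cal('side')
s1=lambda x,y:(200+x/4-.4,160+y/4-.4); d1=lambda x,y:(250+x/4-.4,150+y/4-.4)
s2=lambda x,y:(200+x/6-.4,230+y/6-.4)
T={'A':(s2(425,243),s2(492,348),d1(182,104),d1(150,155)),'B':(s2(621,97),s2(685,185),d1(187,160),d1(149,217)),
'C':(s1(493,229),s1(532,288),d1(235,226),d1(193,278)),'D':(s1(572,181),s1(600,246),d1(228,276),d1(183,331)),'L':(s1(705,42),s1(741,85),d1(287,427),d1(243,499))}
out={};a=cv2.imread('pics/scene0.png');b=cv2.imread('pics/side0.png');rows=[]
for n,t in T.items():
    h=np.array([0,0,.064]);g=np.array([-.035,0,.019])
    def res(p):
        return np.r_[[(proj(C,place(l,p))[0]-px) for C,l,px in ((S,h,t[0]),(S,g,t[1]),(D,h,t[2]),(D,g,t[3]))]].ravel()
    o=least_squares(res,[.43,.05,0]);out[n]=o.x;print(n,o.x.round(4),o.fun.round(1))
    ims=[]
    for I,C in ((a,S),(b,D)):
        c=proj(C,[[o.x[0],o.x[1],.03]])[0].astype(int); x0,y0=c[0]-24,c[1]-24
        z=cv2.resize(I[y0:y0+48,x0:x0+48],None,fx=6,fy=6,interpolation=cv2.INTER_CUBIC); z2=z.copy(); overlay(z2,C,o.x,n=='L',6,x0,y0); ims+=[z2]
    rows.append(np.vstack(ims))
cv2.imwrite('pics/ov.png',np.hstack(rows)[:,:]) if 0 else cv2.imwrite('pics/ov.png',cv2.resize(np.hstack(rows),None,fx=.55,fy=.55,interpolation=cv2.INTER_AREA))
import pickle;pickle.dump(out,open('hang.pkl','wb'))
s=manip.sense();print(R.from_rotvec(s['tool_rot']).as_matrix().round(3))
E
```

```text
A [0.4363 0.2719 0.0216] [-0.2 -0.   0.  -0.   0.4  0.4 -0.7  0.1]
B [0.4248 0.1578 0.2051] [-0.7 -0.5  0.2  0.  -0.4  0.3 -0.2 -0. ]
C [0.4491 0.0361 0.0757] [-0.2 -0.5 -0.3  0.2 -0.3 -0.4 -0.2  0.8]
D [ 0.4336 -0.042  -0.1505] [-0.1 -0.6  0.4 -0.3 -0.2 -0.5 -0.  -0.8]
L [ 0.4447 -0.2502  0.435 ] [-0.1 -0.7 -0.3  0.5 -0.2 -0.4  0.   0.6]
[[-0.     0.967  0.255]
 [ 0.001  0.255 -0.967]
 [-1.    -0.    -0.001]]
```

View pics/ov.png

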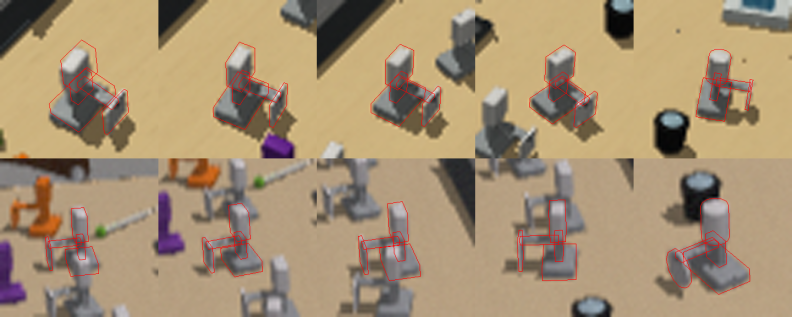

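```bash
cat > go.py <<'E'
from h import *
import sys
def tgtR(az):
    z=np.array([np.cos(az),np.sin(az),0]); x=np.array([0,0,-1.]); return np.c_[x,np.cross(z,x),z]
def row(pos,az,s=None):
    s=s or manip.sense(); Rc=R.from_rotvec(s['tool_rot']).as_matrix()
    d=Rc.T@(np.array(pos)-s['tcp_pos'])*1000; w=R.from_matrix(Rc.T@tgtR(az)).as_rotvec()
    return d.round(1),w.round(3)
def rail(l): 
    p=np.load('rail.npy'); return rz(p[2])@(np.array(l)/1000)+[p[0],p[1],0]
if __name__=='__main__':
    a=[float(x) for x in sys.argv[1:]]
    s=manip.sense(); print(s['time_s'],s['joint_pos'].round(2),s['ft_force'].round(1)); print(row(a[:3],np.radians(a[3]),s))
E
python3 go.py .620 .254 .18 94
```

```text
0.15 [ 1.21  0.44  0.02  1.57 -0.01  1.13 -0.08] [ 1.  -0.1 -0.3]
(array([  46.9,  664.3, -712.2]), array([-2.954e+00, -0.000e+00, -2.000e-03]))
```

>>> send_rows(
  rows=[
    [50, 47, 664, -712, -2.954, 0, 0],
    [50, 47, 664, -712, -2.954, 0, 0],
    [50, 47, 664, -712, -2.954, 0, 0],
    [50, 47, 664, -712, -2.954, 0, 0],
    [50, 47, 664, -712, -2.954, 0, 0],
    [50, 47, 664, -712, -2.954, 0, 0],
    [50, 47, 664, -712, -2.954, 0, 0],
    [50, 47, 664, -712, -2.954, 0, 0],
    [50, 47, 664, -712, -2.954, 0, 0],
    [50, 47, 664, -712, -2.954, 0, 0],
    [50, 47, 664, -712, -2.954, 0, 0],
    [50, 47, 664, -712, -2.954, 0, 0],
    [50, 47, 664, -712, -2.954, 0, 0],
    [50, 47, 664, -712, -2.954, 0, 0],
    [50, 47, 664, -712, -2.954, 0, 0],
    [50, 47, 664, -712, -2.954, 0, 0],
    [50, 47, 664, -712, -2.954, 0, 0],
    [50, 47, 664, -712, -2.954, 0, 0],
    [50, 47, 664, -712, -2.954, 0, 0],
    [50, 47, 664, -712, -2.954, 0, 0],
  ],
)

```text
time_s: 1.82
tcp_pos: [0.5537, 0.1306, 0.1862]
tool_rot: [-0.926, 1.365, 0.926]
ft_force: [-0.3, -1.0, -0.1]
opening: 0.0503
```

```bash
python3 go.py .620 .254 .18 94
```

```text
1.8167 [ 0.22  0.5  -0.77  1.72  0.39  1.08  0.51] [-0.3 -1.  -0.1]
(array([  6.2, -16. , 139.2]), array([-0.448, -0.   , -0.   ]))
```

>>> send_rows(
  rows=[
    [50, 6, -16, 139, -0.448, 0, 0],
    [50, 6, -16, 139, -0.448, 0, 0],
    [50, 6, -16, 139, -0.448, 0, 0],
    [50, 6, -16, 139, -0.448, 0, 0],
    [50, 6, -16, 139, -0.448, 0, 0],
    [50, 6, -16, 139, -0.448, 0, 0],
  ],
)

```text
time_s: 2.32
tcp_pos: [0.6196, 0.2528, 0.1795]
tool_rot: [-1.256, 1.179, 1.258]
ft_force: [0.3, -1.6, 0.0]
opening: 0.0504
```

```bash
python3 go.py .620 .254 .18 94; python3 - <<'E'
from h import *
s=manip.sense(); im=manip.camera('wrist'); cv2.imwrite('pics/w1.png',im[:,:,::-1])
from go import rail
print(proj(cal('wrist',s),[rail((62,174,92)),rail((81,174,92)),rail((43,174,92))]))
E
```

```text
2.3167 [ 0.02  0.68 -0.83  1.46  0.52  1.22  0.76] [ 0.3 -1.6  0. ]
(array([-0.5, -0.5,  1.2]), array([-0.005,  0.   , -0.002]))
[[318.09588044 204.23270863]
 [318.19914499 225.32126881]
 [317.98781423 182.23905318]]
```

View pics/w1.png

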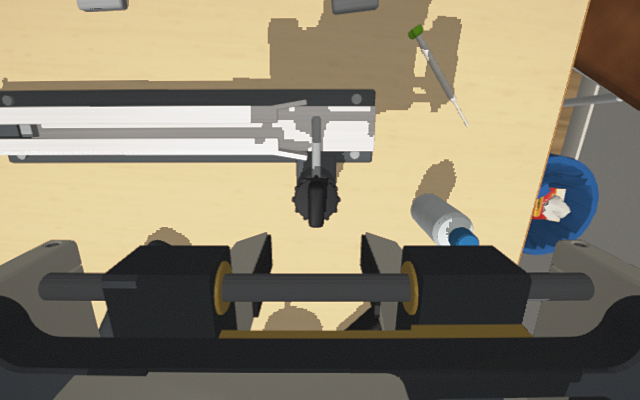

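>>> send_rows(
  rows=[
    [40, 36, 0, 1, 0, 0, 0],
    [40, 72, 0, 1, 0, 0, 0],
    [40, 100, 0, 1, 0, 0, 0],
    [40, 106, 0, 1, 0, 0, 0],
    [40, 106, 0, 1, 0, 0, 0],
    [0, 106, 0, 1, 0, 0, 0],
    [0, 106, 0, 1, 0, 0, 0],
    [0, 106, 0, 1, 0, 0, 0],
    [0, 106, 0, 1, 0, 0, 0],
  ],
  grip_force=50,
)

```text
time_s: 3.12
tcp_pos: [0.6208, 0.2533, 0.0763]
tool_rot: [-1.257, 1.176, 1.255]
ft_force: [-0.2, 0.2, 0.2]
opening: 0.018
```

```bash
python3 go.py .620 .254 .064 94
```

```text
3.1167 [-0.01  0.78 -0.77  1.56  0.6   1.05  0.69] [-0.2  0.2  0.2]
(array([12.3,  0.8,  0.8]), array([-0.006,  0.001,  0.002]))
```

>>> send_rows(
  rows=[
    [0, 1, 0, 0, 0, 0, 0],
    [0, 2, 0, 0, 0, 0, 0],
    [0, 2, 0, 0, 0, 0, 0],
    [0, 6, 0, 0, 0, 0, 0],
    [0, 10, 0, 0, 0, 0, 0],
    [0, 12, 0, 0, 0, 0, 0],
    [0, 12, 0, 0, 0, 0, 0],
  ],
)

```text
time_s: 3.7
tcp_pos: [0.6214, 0.2537, 0.0673]
tool_rot: [-1.258, 1.175, 1.253]
ft_force: [-7.0, -6.7, 35.0]
opening: 0.0133
```

>>> send_rows(
  rows=[
    [0, -1, 0, 0, 0.12, 0, 0],
    [0, -1, 0, 0, 0.24, 0, 0],
    [0, -1, 0, 0, 0.36, 0, 0],
    [0, -1, 0, 0, 0.48, 0, 0],
    [0, -1, 0, 0, 0.6, 0, 0],
  ],
)

```text
time_s: 4.12
tcp_pos: [0.6214, 0.2547, 0.0674]
tool_rot: [-0.801, 1.412, 0.801]
ft_force: [-3.3, -0.8, 22.6]
opening: 0.0135
```

```bash
python3 go.py .620 .254 .064 94;python3 - <<'E'
from h import *
s=manip.sense();print(s['wrist_torque'])
E
```

```text
4.1167 [-0.09  0.75 -0.62  1.58  0.5   0.98  0.16] [-3.3 -0.8 22.6]
(array([ 3.4,  0.8, -1.4]), array([-0.611,  0.004,  0.004]))
[-0.3154822   0.72573744  0.02419227]
```

>>> send_rows(
  rows=[
    [0, 0, 0, 0, 0.12, 0, 0],
    [0, 0, 0, 0, 0.24, 0, 0],
    [0, 0, 0, 0, 0.36, 0, 0],
    [0, 0, 0, 0, 0.48, 0, 0],
    [0, 0, 0, 0, 0.6, 0, 0],
    [0, 0, 0, 0, 0.7, 0, 0],
    [0, 0, 0, 0, 0.73, 0, 0],
    [0, 0, 0, 0, 0.74, 0, 0],
  ],
)

```text
time_s: 4.78
tcp_pos: [0.6226, 0.2557, 0.0674]
tool_rot: [-0.228, 1.551, 0.233]
ft_force: [0.1, 1.2, 19.3]
opening: 0.0136
```

```bash
python3 go.py .620 .254 .064 94;python3 - <<'E'
from h import *
s=manip.sense();print(s['wrist_torque'])
E
```

```text
4.7833 [-0.19  0.7  -0.44  1.59  0.36  0.92 -0.46] [ 0.1  1.2 19.3]
(array([ 3.4, -0.9, -3. ]), array([-1.346,  0.008,  0.004]))
[ 0.22082817 -0.2629732   0.61054832]
```

>>> send_rows(
  rows=[
    [0, -4, 0, 0, 0, 0, 0],
    [0, -8, 0, 0, 0, 0, 0],
    [0, -11, 0, 0, 0, 0, 0],
    [40, -11, 0, 0, 0, 0, 0],
    [40, -11, 0, 0, 0, 0, 0],
    [40, -11, 0, 0, 0, 0, 0],
    [40, -40, 0, 0, 0, 0, 0],
    [40, -80, 0, 0, 0, 0, 0],
    [40, -110, 0, 0, 0, 0, 0],
  ],
)

```text
time_s: 5.53
tcp_pos: [0.6196, 0.2527, 0.1752]
tool_rot: [-0.232, 1.559, 0.232]
ft_force: [2.1, 1.0, 0.8]
opening: 0.0399
```

```bash
python3 go.py .4447 -.2502 .15 30;python3 - <<'E'
from h import *
im=manip.camera('wrist'); cv2.imwrite('pics/w2.png',im[:,:,::-1])
im=manip.camera('scene'); cv2.imwrite('pics/s5.png',im[:,:,::-1]); crop(im,200,160,400,310,4,'pics/s5c.png')
E
```

```text
5.5333 [-0.17  0.6  -0.48  1.49  0.29  1.13 -0.41] [2.1 1.  0.8]
(array([  25.5, -430.3, -313.6]), array([-0.229, -0.001, -0.   ]))
```

View pics/s5c.png

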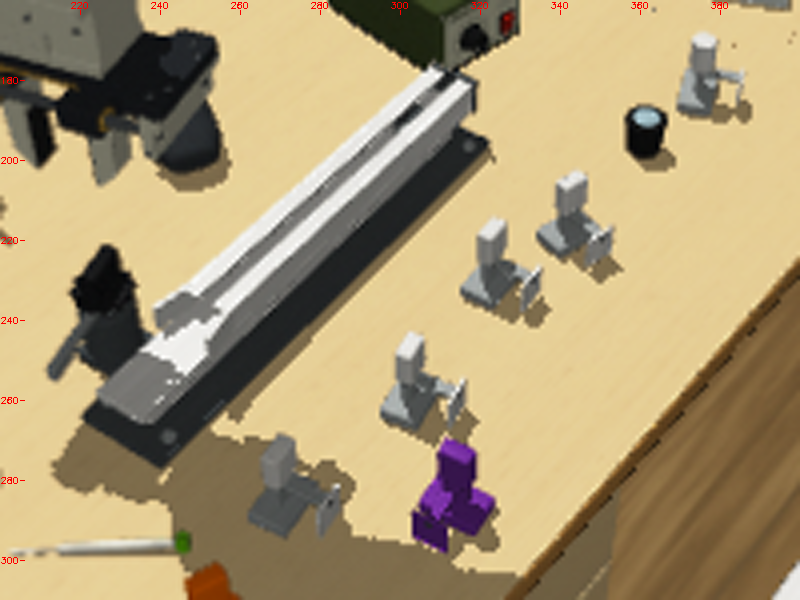

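View pics/w2.png

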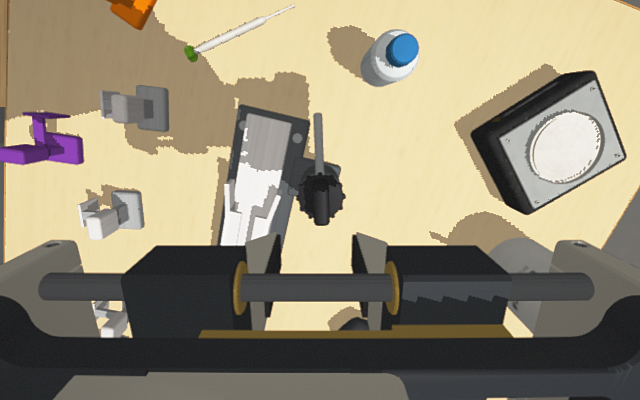

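>>> send_rows(
  rows=[
    [50, 25, -430, -314, -0.32, 0, 0],
    [50, 25, -430, -314, -0.32, 0, 0],
    [50, 25, -430, -314, -0.32, 0, 0],
    [50, 25, -430, -314, -0.32, 0, 0],
    [50, 25, -430, -314, -0.32, 0, 0],
    [50, 25, -430, -314, -0.32, 0, 0],
    [50, 25, -430, -314, -0.32, 0, 0],
    [50, 25, -430, -314, -0.32, 0, 0],
    [50, 25, -430, -314, -0.32, 0, 0],
    [50, 25, -430, -314, -0.32, 0, 0],
    [50, 25, -430, -314, -0.32, 0, 0],
    [50, 25, -430, -314, -0.32, 0, 0],
    [50, 25, -430, -314, -0.32, 0, 0],
    [50, 25, -430, -314, -0.32, 0, 0],
    [50, 25, -430, -314, -0.32, 0, 0],
    [50, 25, -430, -314, -0.32, 0, 0],
  ],
)

```text
time_s: 6.97
tcp_pos: [0.4442, -0.2493, 0.1482]
tool_rot: [-0.481, 1.517, 0.482]
ft_force: [0.3, -0.1, 0.2]
opening: 0.0498
```

```bash
cat > look.py <<'E'
# look.py name : wrist picture with overlay of hanger estimate
from hang import *; import sys,pickle
H=pickle.load(open('hang.pkl','rb')); n=sys.argv[1]; fn=sys.argv[2]
s=manip.sense(); im=manip.camera('wrist')[:,:,::-1].copy(); cv2.imwrite(fn.replace('.png','_raw.png'),im)
overlay(im,cal('wrist',s),H[n],n=='L',1,0,0); cv2.imwrite(fn,im)
print(s['time_s'],s['tcp_pos'],np.degrees(R.from_rotvec(s['tool_rot']).as_matrix()[:,2]))
E
python3 look.py L pics/w3.png; python3 go.py .4447 -.2502 .039 25
```

```text
6.9667 [ 0.44423112 -0.24931225  0.14815991] [4.68120448e+01 3.30369310e+01 1.71550439e-03]
7.0167 [ 0.81  0.39 -0.53  1.92  0.25  0.9   0.78] [ 0.5 -0.3 -0.5]
(array([109.3,  -1.4,  -0.9]), array([ 0.18 ,  0.   , -0.001]))
```

View pics/w3.png

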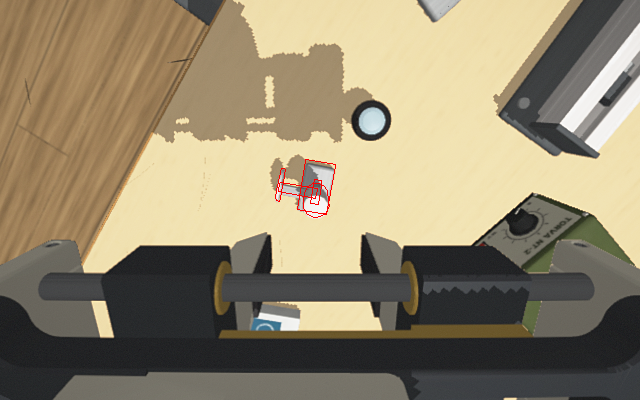

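```bash
python3 - <<'E'
import cv2
a=cv2.imread('pics/w3_raw.png')[140:240,260:360];b=cv2.imread('pics/w3.png')[140:240,260:360]
cv2.imwrite('pics/w3c.png',cv2.resize(cv2.hconcat([a,b]),None,fx=4,fy=4,interpolation=cv2.INTER_CUBIC))
E
```

```text
(no output)
```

View pics/w3c.png

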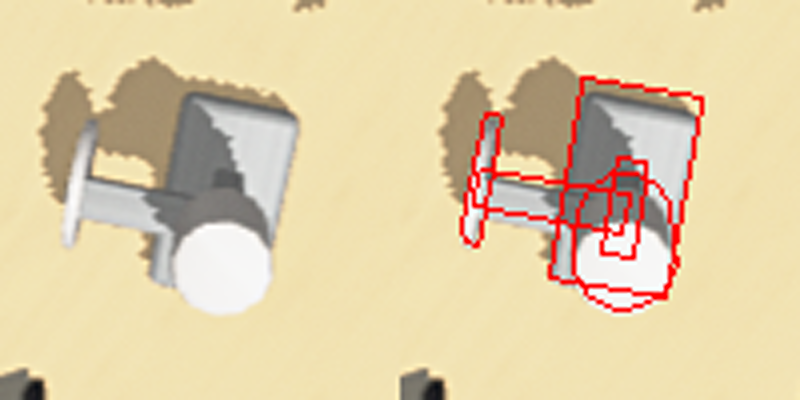

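```bash
python3 - <<'E'
from hang import *
s=manip.sense();C=cal('wrist',s)
f=lambda x,y:(260+x/4-.4,140+y/4-.4)
h=hit(C,*f(222,268),.064);print('head',h)
# foot far corners (top edge z~.011 ), tag top middle z=.035
a=hit(C,*f(188,94),.011);b=hit(C,*f(299,119),.011);print(np.degrees(np.arctan2(*(b-a)[[1,0]])), np.linalg.norm(b-a))
c=hit(C,*f(80,185),.019);print('tag',c, np.degrees(np.arctan2(*(h-c)[[1,0]])),np.linalg.norm((h-c)[:2]))
E
python3 go.py .4447 -.2502 .04 23
```

```text
head [ 0.44527892 -0.2514774   0.064     ]
22.369791287061624 0.02778129266965566
tag [ 0.41348256 -0.26601295  0.019     ] 24.567282384342025 0.03496127898760604
7.0167 [ 0.81  0.39 -0.53  1.92  0.25  0.9   0.78] [ 0.5 -0.3 -0.5]
(array([108.3,  -1.4,  -0.9]), array([ 0.215,  0.   , -0.001]))
```

>>> send_rows(
  rows=[
    [50, 36, -2, -1, 0.1, 0, 0],
    [50, 72, -3, -1, 0.207, 0, 0],
    [50, 100, -3, -1, 0.207, 0, 0],
    [50, 108, -3, -1, 0.207, 0, 0],
    [50, 108, -3, -1, 0.207, 0, 0],
    [0, 108, -3, -1, 0.207, 0, 0],
    [0, 108, -3, -1, 0.207, 0, 0],
    [0, 108, -3, -1, 0.207, 0, 0],
    [0, 108, -3, -1, 0.207, 0, 0],
    [0, 108, -3, -1, 0.207, 0, 0],
    [0, 90, -3, -1, 0.207, 0, 0],
    [0, 50, -3, -1, 0.207, 0, 0],
    [0, 10, -3, -1, 0.207, 0, 0],
    [0, -22, -3, -1, 0.207, 0, 0],
  ],
  grip_force=40,
)

```text
time_s: 8.18
tcp_pos: [0.4455, -0.2527, 0.1733]
tool_rot: [-0.321, 1.546, 0.32]
ft_force: [0.6, -0.0, -1.8]
opening: 0.021
```

```bash
python3 - <<'E'
from go import *
s=manip.sense();print(s['tcp_pos'],s['opening'],s['ft_force'].round(1))
P=rail((0,205,40+40+20));print(P,row(P,np.radians(4),s), s['joint_pos'].round(2))
E
```

```text
[ 0.44552378 -0.25270081  0.17328246] 0.021045308020706345 [ 0.6 -0.  -1.8]
[0.55644249 0.28042077 0.1       ] (array([ 73.3, 445.3, 313.4]), array([0.338, 0.001, 0.   ])) [ 0.79  0.36 -0.49  1.88  0.2   0.95  0.62]
```

>>> send_rows(
  rows=[
    [0, 0, 445, 313, 0.338, 0, 0],
    [0, 0, 445, 313, 0.338, 0, 0],
    [0, 0, 445, 313, 0.338, 0, 0],
    [0, 0, 445, 313, 0.338, 0, 0],
    [0, 0, 445, 313, 0.338, 0, 0],
    [0, 0, 445, 313, 0.338, 0, 0],
    [0, 0, 445, 313, 0.338, 0, 0],
    [0, 0, 445, 313, 0.338, 0, 0],
    [0, 0, 445, 313, 0.338, 0, 0],
    [0, 0, 445, 313, 0.338, 0, 0],
    [0, 0, 445, 313, 0.338, 0, 0],
    [0, 0, 445, 313, 0.338, 0, 0],
    [0, 0, 445, 313, 0.338, 0, 0],
    [0, 0, 445, 313, 0.338, 0, 0],
    [0, 0, 445, 313, 0.338, 0, 0],
    [0, 0, 445, 313, 0.338, 0, 0],
  ],
)

```text
time_s: 9.52
tcp_pos: [0.5557, 0.2802, 0.1703]
tool_rot: [-0.056, 1.571, 0.056]
ft_force: [0.9, -1.4, -1.6]
opening: 0.0212
```

```bash
cat > wl.py <<'E'
from go import *
fn=sys.argv[1]
s=manip.sense(); im=manip.camera('wrist')[:,:,::-1].copy(); cv2.imwrite(fn,im)
p=np.load('rail.npy'); l=rz(p[2]).T@(s['tcp_pos']-[p[0],p[1],0]); Rm=R.from_rotvec(s['tool_rot']).as_matrix()
print('t',s['time_s'],'rail-local',(l*1000).round(1),'az',np.degrees(np.arctan2(Rm[1,2],Rm[0,2])).round(2),'F',(rz(p[2]).T@s['ft_force']).round(1),'T',s['wrist_torque'].round(2),s['opening'].round(4),s['joint_pos'].round(2))
E
python3 wl.py pics/w4.png; python3 - <<'E'
from go import *
P=rail((0,205,60));s=manip.sense();print(row(rail((0,205,90)),np.load('rail.npy')[2],s))
im=manip.camera('scene');crop(im,180,180,330,290,5,'pics/s6.png')
im=manip.camera('side');crop(im,300,120,400,220,6,'pics/d6.png')
E
```

```text
(array([80.3,  1.8,  0.5]), array([-0.   , -0.001,  0.001]))Traceback (most recent call last):
  File "wl.py", line 5, in <module>
    print('t',s['time_s'],'rail-local',(l*1000).round(1),'az',np.degrees(np.arctan2(Rm[1,2],Rm[0,2])).round(2),'F',(rz(p[2]).T@s['ft_force']).round(1),'T',s['wrist_torque'].round(2),s['opening'].round(4),s['joint_pos'].round(2))
                                                                                                                                                                                      ^^^^^^^^^^^^^^^^^^
AttributeError: 'float' object has no attribute 'round'
```

View pics/w4.png

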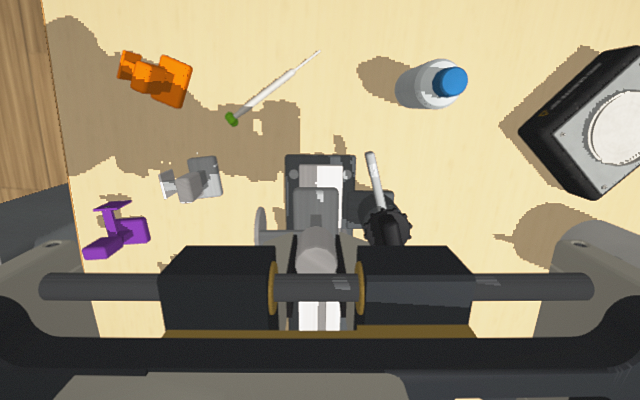

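View pics/s6.png

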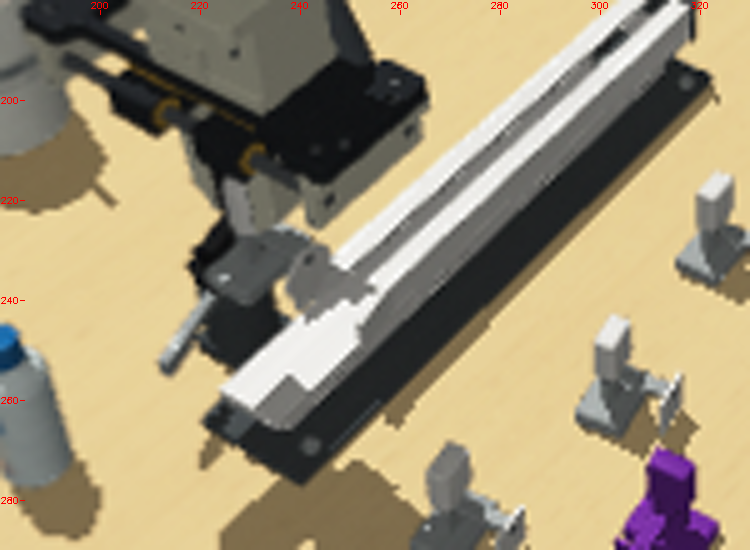

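```bash
sed -i "s/s\['opening'\].round(4)/round(float(s['opening']),4)/" wl.py; cat > held.py <<'E'
from go import *; from hang import *
fn=sys.argv[1]; lead=sys.argv[2]=='L'; dz=float(sys.argv[3]); dyaw=float(sys.argv[4]) if len(sys.argv)>4 else 0
s=manip.sense(); im=cv2.imread(fn); C=cal('wrist',s)
Rm=R.from_rotvec(s['tool_rot']).as_matrix(); az=np.arctan2(Rm[1,2],Rm[0,2])
k=3;x0,y0,x1,y1=200,120,460,300
raw=cv2.resize(im[y0:y1,x0:x1],None,fx=k,fy=k,interpolation=cv2.INTER_CUBIC)
overlay(raw,C,[*s['tcp_pos'][:2],az+dyaw,s['tcp_pos'][2]-dz],lead,k,x0,y0)
for q in ([(-21,185,40),(-21,230,40),(21,230,40),(21,185,40)],):
    px=((proj(C,[rail(a) for a in q])-[x0,y0]+.5)*k-.5).astype(int); cv2.polylines(raw,[px],False,(0,160,0),1)
cv2.imwrite(fn.replace('.png','h.png'),raw)
E
python3 wl.py pics/w5.png; python3 held.py pics/w5.png L .0405
```

```text
t 9.6667 rail-local [-2.000e-01  2.024e+02  1.705e+02] az 3.89 F [ 0.1  0.1 -2.2] T [-0.12 -0.11 -0.01] 0.021 [-0.2   0.54 -0.52  1.62  0.29  1.07 -0.73]
```

View pics/w5h.png

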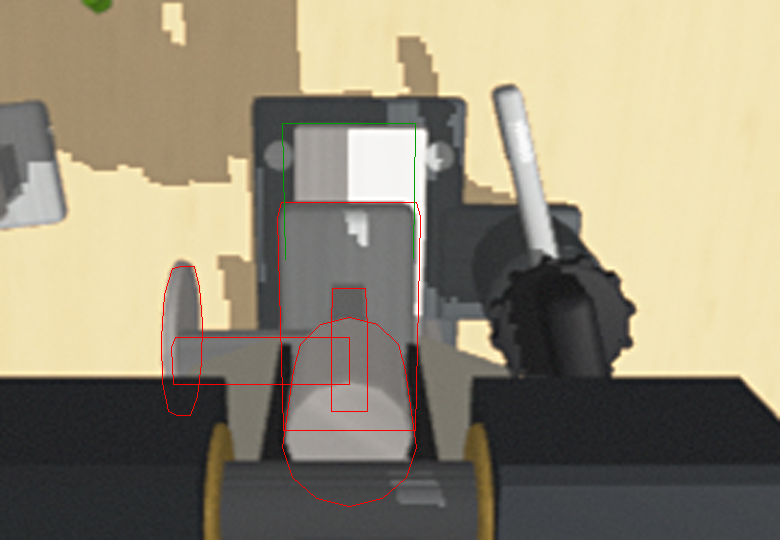

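>>> send_rows(
  rows=[
    [0, 30, 3, 3, 0, 0, 0],
    [0, 60, 3, 3, 0, 0, 0],
    [0, 80, 3, 3, 0, 0, 0],
    [0, 82, 3, 3, 0, 0, 0],
    [0, 82, 3, 3, 0, 0, 0],
  ],
)

```text
time_s: 10.13
tcp_pos: [0.5585, 0.2814, 0.0878]
tool_rot: [-0.055, 1.572, 0.053]
ft_force: [0.6, -0.5, -1.2]
opening: 0.0211
```

```bash
python3 wl.py pics/w6.png; python3 held.py pics/w6.png L .0405
```

```text
t 10.1333 rail-local [  2.2 205.9  87.8] az 3.94 F [ 0.6 -0.5 -1.2] T [-0.02 -0.18 -0.04] 0.0211 [-0.23  0.63 -0.48  1.69  0.35  0.92 -0.78]
```

View pics/w6h.png

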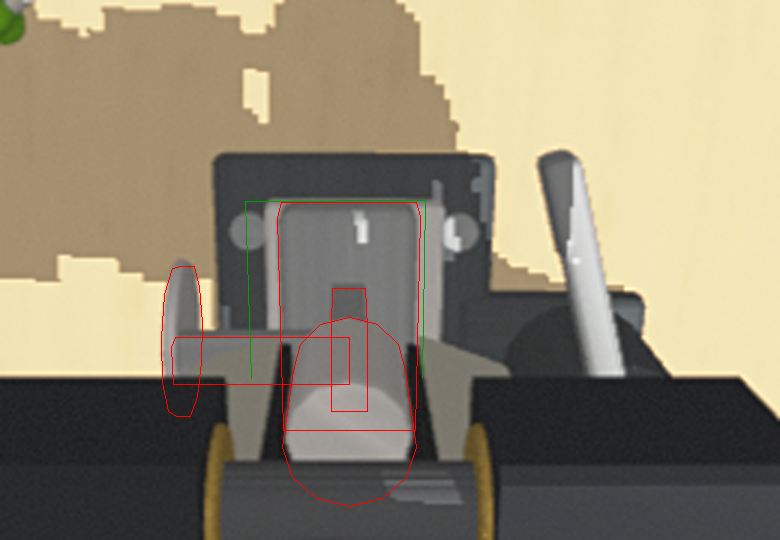

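```bash
python3 - <<'E'
import numpy as np
from h import rz
p=np.load('rail.npy'); p[:2]+=(rz(p[2])@[.0036,0,0])[:2]; np.save('rail.npy',p); print(p)
E
```

```text
[0.57429383 0.07616777 0.06961749]
```

>>> send_rows(
  rows=[
    [0, 3, 0, 1.4, 0, 0, 0],
    [0, 6, 0, 1.4, 0, 0, 0],
    [0, 7, 0, 1.4, 0, 0, 0],
    [0, 7, 0, 1.4, 0, 0, 0],
  ],
)

```text
time_s: 10.52
tcp_pos: [0.5606, 0.2831, 0.0819]
tool_rot: [-0.055, 1.57, 0.055]
ft_force: [-0.4, -0.2, -1.7]
opening: 0.0208
```

```bash
python3 wl.py pics/w7.png
```

```text
t 10.5167 rail-local [  0.7 207.4  81.9] az 4.0 F [-0.4 -0.2 -1.7] T [-0.04 -0.08 -0.02] 0.0208 [-0.23  0.64 -0.48  1.69  0.36  0.91 -0.79]
```

View pics/w7.png

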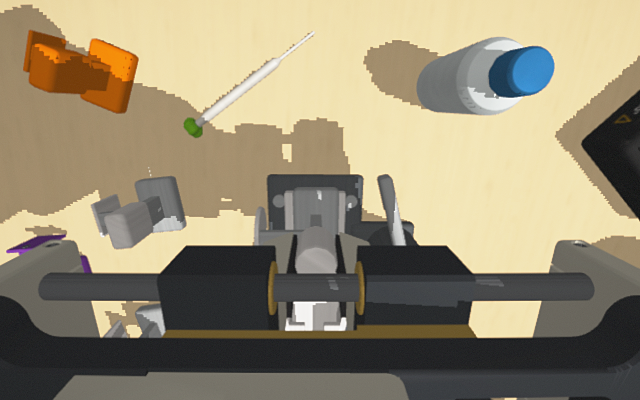

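>>> send_rows(
  rows=[
    [0, 1, 0, 0, 0, 0, 0],
    [0, 2, 0, 0, 0, 0, 0],
    [0, 2, 0, 0, 0, 0, 0],
  ],
)

```text
time_s: 10.82
tcp_pos: [0.5607, 0.2834, 0.0816]
tool_rot: [-0.055, 1.569, 0.055]
ft_force: [-4.2, -3.2, 14.9]
opening: 0.0209
```

>>> send_rows(
  rows=[
    [0, -1.5, 0, 0, 0, 0, 0],
    [0, -1.5, -8, 0, 0, 0, 0],
    [0, -1.5, -16, 0, 0, 0, 0],
    [0, -1.5, -24, 0, 0, 0, 0],
    [0, -1.5, -32, 0, 0, 0, 0],
  ],
)

```text
time_s: 11.23
tcp_pos: [0.5631, 0.2518, 0.0819]
tool_rot: [-0.054, 1.569, 0.057]
ft_force: [-3.8, 14.3, 24.9]
opening: 0.0211
```

```bash
python3 wl.py pics/w8.png
```

```text
t 11.2333 rail-local [  1.1 176.   81.9] az 4.03 F [-2.8 14.5 24.9] T [ 3.68  1.29 -0.05] 0.0211 [-0.18  0.62 -0.48  1.72  0.35  0.89 -0.74]
```

>>> send_rows(
  rows=[
    [0, 0, -7, 0, 0, 0, 0],
    [0, 0, -14, 0, 0, 0, 0],
    [0, 0, -21, 0, 0, 0, 0],
    [0, 0, -28, 0, 0, 0, 0],
  ],
)

```text
time_s: 11.62
tcp_pos: [0.565, 0.224, 0.082]
tool_rot: [-0.054, 1.568, 0.057]
ft_force: [-4.5, 14.8, 24.3]
opening: 0.0207
```

```bash
python3 wl.py pics/w9.png
```

```text
t 11.6167 rail-local [  1.  148.2  82. ] az 4.04 F [-3.5 15.1 24.3] T [3.79 1.23 0.02] 0.0207 [-0.13  0.61 -0.49  1.74  0.35  0.88 -0.7 ]
```

>>> send_rows(
  rows=[
    [0, -1, 0, 0, 0, 0, 0],
    [0, -2, 0, 0, 0, 0, 0],
    [0, -2, -1, 0, 0, 0, 0],
  ],
)

```text
time_s: 11.92
tcp_pos: [0.5643, 0.2209, 0.0824]
tool_rot: [-0.056, 1.572, 0.053]
ft_force: [1.1, 0.8, -2.6]
opening: 0.0212
```

```bash
python3 wl.py pics/w10.png
```

```text
t 11.9167 rail-local [  0.  145.   82.4] az 3.97 F [ 1.2  0.7 -2.6] T [-0.05 -0.1  -0.04] 0.0212 [-0.13  0.61 -0.48  1.74  0.35  0.88 -0.7 ]
```

Free now. Go on.

>>> send_rows(
  rows=[
    [0, 0, -8, 0, 0, 0, 0],
    [0, 0, -16, 0, 0, 0, 0],
    [0, 0, -24, 0, 0, 0, 0],
    [0, 0, -32, 0, 0, 0, 0],
    [0, 0, -40, 0, 0, 0, 0],
  ],
)

```text
time_s: 12.38
tcp_pos: [0.5675, 0.1808, 0.0829]
tool_rot: [-0.055, 1.57, 0.054]
ft_force: [-0.4, 0.4, -0.2]
opening: 0.0212
```

```bash
python3 wl.py pics/w11.png
```

```text
t 12.3833 rail-local [  0.5 104.9  82.9] az 3.97 F [-0.3  0.4 -0.2] T [-0.   -0.12  0.01] 0.0212 [-0.06  0.59 -0.49  1.77  0.35  0.87 -0.64]
```

>>> send_rows(
  rows=[
    [0, 0, -15, 0, 0, 0, 0],
    [0, 0, -30, 0, 0, 0, 0],
    [0, 0, -45, 0, 0, 0, 0],
    [0, 0, -60, 0, 0, 0, 0],
    [0, 0, -75, 0, 0, 0, 0],
  ],
)

```text
time_s: 12.85
tcp_pos: [0.5727, 0.1065, 0.0831]
tool_rot: [-0.055, 1.57, 0.055]
ft_force: [-0.3, 0.6, -2.2]
opening: 0.0211
```

```bash
python3 wl.py pics/w11.png
```

```text
t 12.85 rail-local [ 0.5 30.4 83.1] az 4.0 F [-0.3  0.7 -2.2] T [-0.01 -0.11  0.  ] 0.0211 [ 0.07  0.57 -0.49  1.8   0.35  0.85 -0.52]
```

>>> send_rows(
  rows=[
    [0, 0, -15, 0, 0, 0, 0],
    [0, 0, -30, 0, 0, 0, 0],
    [0, 0, -45, 0, 0, 0, 0],
    [0, 0, -60, 0, 0, 0, 0],
    [0, 0, -72, 0, 0, 0, 0],
  ],
)

```text
time_s: 13.32
tcp_pos: [0.5776, 0.0343, 0.083]
tool_rot: [-0.055, 1.57, 0.054]
ft_force: [-0.4, 0.4, -2.9]
opening: 0.0208
```

```bash
python3 wl.py pics/w11.png
```

```text
t 13.3167 rail-local [  0.4 -42.   83. ] az 3.96 F [-0.4  0.5 -2.9] T [0.03 0.02 0.03] 0.0208 [ 0.19  0.57 -0.49  1.81  0.35  0.84 -0.4 ]
```

>>> send_rows(
  rows=[
    [0, 0, -4, 0, 0, 0, 0],
    [0, 0, -8, 0, 0, 0, 0],
    [0, 0, -12, 0, 0, 0, 0],
    [0, 0, -16, 0, 0, 0, 0],
  ],
)

```text
time_s: 13.7
tcp_pos: [0.5786, 0.0205, 0.083]
tool_rot: [-0.056, 1.57, 0.056]
ft_force: [-1.6, 1.0, -1.9]
opening: 0.0211
```

```bash
python3 wl.py pics/w11.png
```

```text
t 13.7 rail-local [  0.4 -55.9  83. ] az 4.09 F [-1.6  1.1 -1.9] T [ 0.2   0.26 -0.06] 0.0211 [ 0.22  0.57 -0.49  1.81  0.35  0.84 -0.37]
```

>>> send_rows(
  rows=[
    [0, 0, -3, 0, 0, 0, 0],
    [0, 0, -6, 0, 0, 0, 0],
    [0, 0, -9, 0, 0, 0, 0],
  ],
)

```text
time_s: 14.0
tcp_pos: [0.5793, 0.0109, 0.083]
tool_rot: [-0.055, 1.57, 0.055]
ft_force: [-2.0, 0.9, -2.7]
opening: 0.0209
```

```bash
python3 wl.py pics/w11.png
```

```text
t 14.0 rail-local [  0.4 -65.5  83. ] az 4.04 F [-1.9  1.  -2.7] T [ 0.23  0.33 -0.05] 0.0209 [ 0.23  0.57 -0.49  1.81  0.35  0.85 -0.35]
```

>>> send_rows(
  rows=[
    [0, 0, -3, 0, 0, 0, 0],
    [0, 0, -6, 0, 0, 0, 0],
    [0, 0, -6, 0, 0, 0, 0],
  ],
)

```text
time_s: 14.3
tcp_pos: [0.5797, 0.0039, 0.0829]
tool_rot: [-0.055, 1.57, 0.054]
ft_force: [-1.1, 0.6, -2.7]
opening: 0.0215
```

```bash
python3 wl.py pics/w11.png
```

```text
t 14.3 rail-local [  0.4 -72.5  82.9] az 3.97 F [-1.   0.7 -2.7] T [ 0.08  0.41 -0.08] 0.0215 [ 0.24  0.57 -0.49  1.81  0.35  0.85 -0.34]
```

>>> send_rows(
  rows=[
    [0, 0, -3, 0, 0, 0, 0],
    [0, 0, -6, 0, 0, 0, 0],
    [0, 0, -9, 0, 0, 0, 0],
  ],
)

```text
time_s: 14.6
tcp_pos: [0.5805, -0.0034, 0.0832]
tool_rot: [-0.054, 1.57, 0.056]
ft_force: [-4.6, 10.0, 2.7]
opening: 0.0211
```

```bash
python3 wl.py pics/w11.png
```

```text
t 14.6 rail-local [  0.6 -79.8  83.2] az 4.03 F [-3.9 10.3  2.7] T [ 2.36  1.26 -0.12] 0.0211 [ 0.26  0.57 -0.49  1.81  0.34  0.85 -0.33]
```

>>> send_rows(
  rows=[
    [0, 0, -3, 0, 0, 0, 0],
    [0, 0, -6, 0, 0, 0, 0],
    [0, 0, -6, 0, 0, 0, 0],
  ],
)

```text
time_s: 14.9
tcp_pos: [0.5808, -0.0054, 0.0837]
tool_rot: [-0.053, 1.569, 0.062]
ft_force: [-5.6, 13.7, 2.9]
opening: 0.0212
```

```bash
python3 wl.py pics/w11.png
```

```text
t 14.9 rail-local [  0.8 -81.8  83.7] az 4.19 F [-4.6 14.1  2.9] T [ 3.27  1.19 -0.15] 0.0212 [ 0.27  0.57 -0.49  1.81  0.34  0.85 -0.32]
```

>>> send_rows(
  rows=[
    [0, 1.5, 1, 0, 0, 0, 0],
    [0, 2, 3, 0, 0, 0, 0],
    [0, 2, 3, 0, 0, 0, 0],
  ],
)

```text
time_s: 15.2
tcp_pos: [0.5808, -0.0042, 0.0824]
tool_rot: [-0.055, 1.569, 0.059]
ft_force: [-8.2, 7.8, 12.0]
opening: 0.0214
```

```bash
python3 wl.py pics/w12.png
```

```text
t 15.2 rail-local [  0.9 -80.6  82.4] az 4.15 F [-7.7  8.4 12. ] T [ 1.82  1.69 -0.06] 0.0214 [ 0.26  0.57 -0.49  1.81  0.34  0.84 -0.32]
```

>>> send_rows(
  rows=[
    [0, -0.8, 0, -1.5, 0, 0, 0],
    [0, -0.8, 0, -1.5, 0, 0, 0],
    [34, -0.8, 0, -1.5, 0, 0, 0],
    [34, -0.8, 0, -1.5, 0, 0, 0],
    [34, -0.8, 0, -1.5, 0, 0, 0],
  ],
)

```text
time_s: 15.67
tcp_pos: [0.5799, -0.0082, 0.0821]
tool_rot: [-0.055, 1.569, 0.054]
ft_force: [0.2, 0.6, 0.4]
opening: 0.0328
```

```bash
python3 wl.py pics/w12.png; python3 - <<'E'
from h import *
im=manip.camera('scene');crop(im,220,150,400,270,4,'pics/s7.png')
im=manip.camera('side');crop(im,280,140,400,260,5,'pics/d7.png')
E
```

```text
t 15.6667 rail-local [ -0.2 -84.5  82.1] az 3.97 F [0.3 0.5 0.4] T [ 0.01 -0.14 -0.  ] 0.0328 [ 0.26  0.57 -0.49  1.81  0.35  0.84 -0.32]
```

View pics/w12.png

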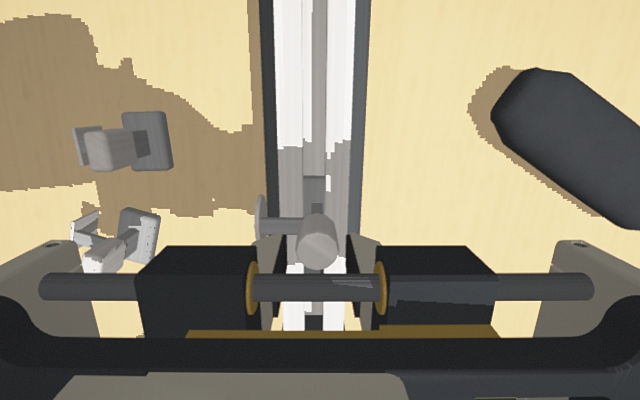

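View pics/d7.png

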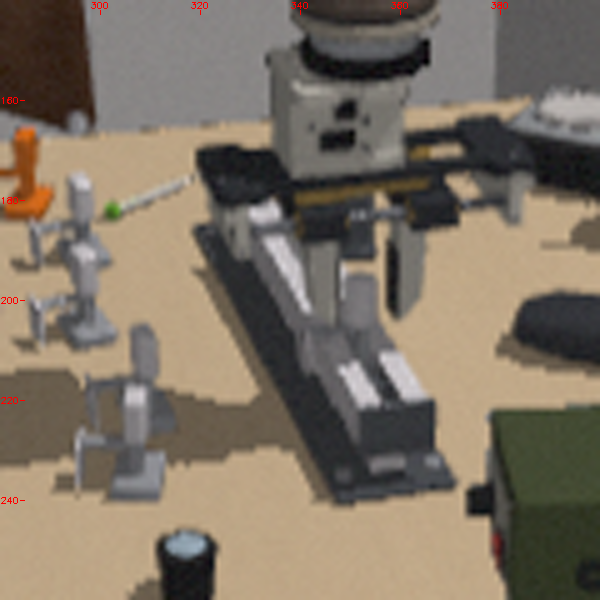

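```bash
python3 - <<'E'
from go import *
S=cal('scene')
for y in (-160,-140,-125,-115,-105,-95,-85): print(y,proj(S,rail((0,y,58)))[0].round(1))
P=rail((0,-84,200)); s=manip.sense(); print(row([.4336,-.042,.15],-.1505,s))
E
```

```text
-160 [311.7 178.8]
-140 [308.1 182.1]
-125 [305.5 184.5]
-115 [303.6 186.2]
-105 [301.8 187.9]
-95 [300.  189.6]
-85 [298.1 191.3]
(array([ -68.2,  -23.9, -147.9]), array([0.22, 0.  , 0.  ]))
```

>>> send_rows(
  rows=[
    [36, -35, 0, 0, 0, 0, 0],
    [40, -70, 0, 0, 0, 0, 0],
    [50, -72, -24, -40, 0.1, 0, 0],
    [50, -72, -24, -80, 0.22, 0, 0],
    [50, -72, -24, -120, 0.22, 0, 0],
    [50, -72, -24, -148, 0.22, 0, 0],
    [50, -72, -24, -148, 0.22, 0, 0],
  ],
)

```text
time_s: 16.4
tcp_pos: [0.4267, -0.0429, 0.1533]
tool_rot: [0.116, 1.572, -0.121]
ft_force: [-1.3, -0.5, 0.4]
opening: 0.0499
```

```bash
python3 look.py D pics/w13.png; python3 - <<'E'
from h import *
im=manip.camera('scene');crop(im,200,160,400,310,4,'pics/s8.png')
E
```

```text
16.4 [ 0.42669088 -0.04290259  0.15328366] [56.642695   -8.62231161 -0.25922139]
```

View pics/w13.png

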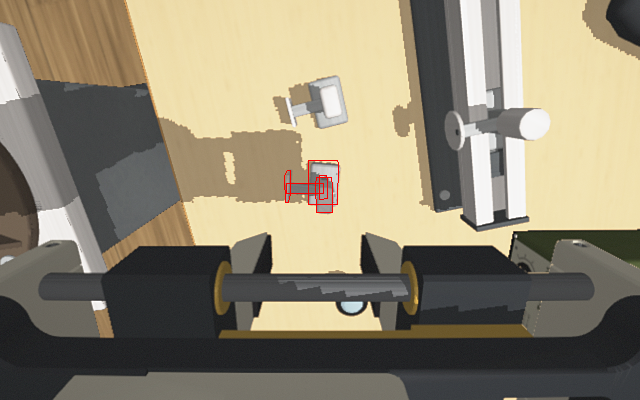

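View pics/s8.png

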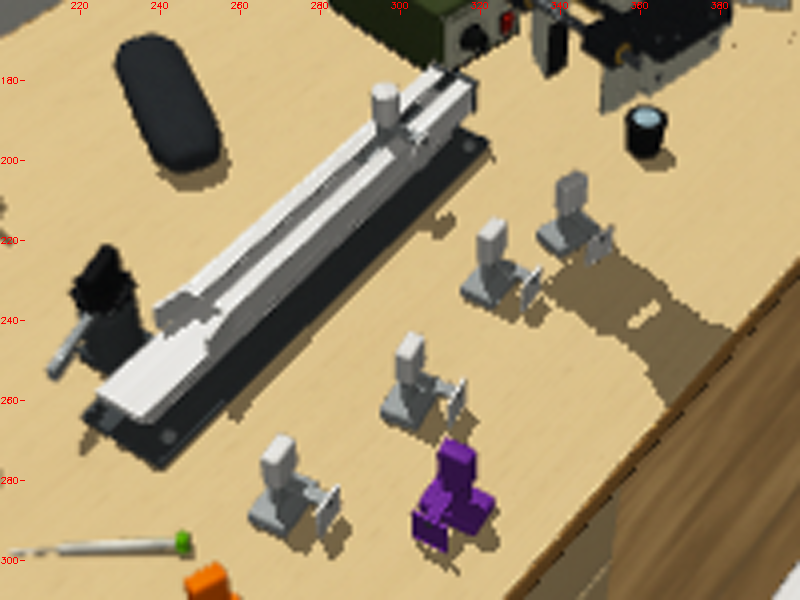

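```bash
python3 - <<'E'
import cv2
a=cv2.imread('pics/w13_raw.png')[140:240,270:370];b=cv2.imread('pics/w13.png')[140:240,270:370]
cv2.imwrite('pics/w13c.png',cv2.resize(cv2.hconcat([a,b]),None,fx=4,fy=4,interpolation=cv2.INTER_CUBIC))
E
python3 go.py .4336 -.042 .04 -8.6
```

```text
16.5 [ 0.41  0.26 -0.52  2.07  0.18  0.84 -0.36] [0.1 0.6 0.6]
(array([114.3,   0.5,   0.6]), array([-0.001,  0.001,  0.001]))
```

View pics/w13c.png

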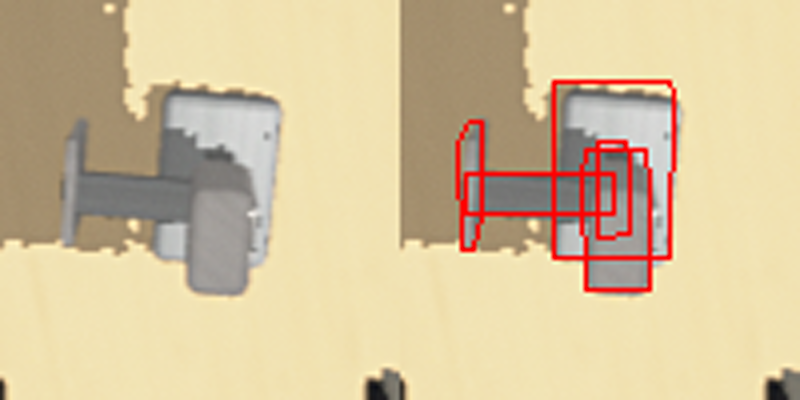

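>>> send_rows(
  rows=[
    [50, 38, 0, 1, 0.06, 0, 0],
    [50, 76, 0, 1, 0.06, 0, 0],
    [50, 106, 0, 1, 0.06, 0, 0],
    [50, 114, 0, 1, 0.06, 0, 0],
    [50, 114, 0, 1, 0.06, 0, 0],
    [0, 114, 0, 1, 0.06, 0, 0],
    [0, 114, 0, 1, 0.06, 0, 0],
    [0, 114, 0, 1, 0.06, 0, 0],
    [0, 114, 0, 1, 0.06, 0, 0],
    [0, 114, 0, 1, 0.06, 0, 0],
    [0, 114, 0, 1, 0.06, 0, 0],
    [0, 84, 0, 1, 0.06, 0, 0],
    [0, 44, 0, 1, 0.06, 0, 0],
    [0, 4, 0, 1, 0.06, 0, 0],
    [0, -20, 0, 1, 0.06, 0, 0],
  ],
)

```text
time_s: 17.75
tcp_pos: [0.435, -0.0413, 0.1774]
tool_rot: [0.165, 1.561, -0.164]
ft_force: [1.0, -0.6, -0.7]
opening: 0.0137
```

```bash
python3 wl.py pics/w14.png;  python3 - <<'E'
from go import *
s=manip.sense();print(row(rail((0.3,206,174)),np.load('rail.npy')[2],s))
E
```

```text
t 17.75 rail-local [-147.1 -107.5  177.4] az -12.01 F [ 0.9 -0.6 -0.7] T [-0.   -0.16 -0.  ] 0.0137 [ 0.43  0.23 -0.53  2.04  0.15  0.9  -0.4 ]
(array([  7.2, 341.6,  53.2]), array([-0.279,  0.008,  0.   ]))
```

View pics/w14.png

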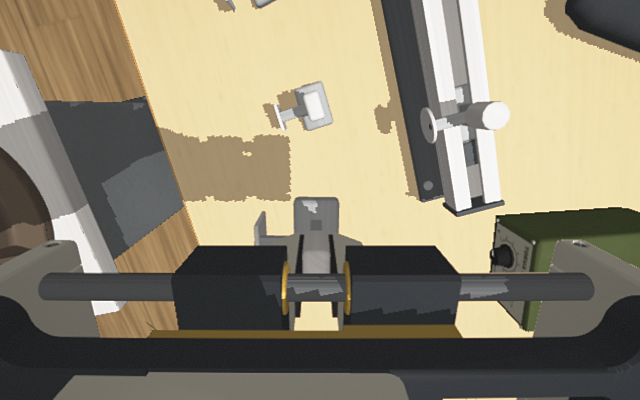

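>>> send_rows(
  rows=[
    [0, 0, 342, 53, -0.279, 0, 0],
    [0, 0, 342, 53, -0.279, 0, 0],
    [0, 0, 342, 53, -0.279, 0, 0],
    [0, 0, 342, 53, -0.279, 0, 0],
    [0, 0, 342, 53, -0.279, 0, 0],
    [0, 0, 342, 53, -0.279, 0, 0],
    [0, 0, 342, 53, -0.279, 0, 0],
    [0, 0, 342, 53, -0.279, 0, 0],
    [0, 0, 342, 53, -0.279, 0, 0],
    [0, 0, 342, 53, -0.279, 0, 0],
    [0, 35, 342, 53, -0.279, 0, 0],
    [0, 70, 342, 53, -0.279, 0, 0],
    [0, 88, 342, 53, -0.279, 0, 0],
    [0, 90, 342, 53, -0.279, 0, 0],
    [0, 90, 342, 53, -0.279, 0, 0],
  ],
)

```text
time_s: 19.05
tcp_pos: [0.5567, 0.2801, 0.0829]
tool_rot: [-0.055, 1.572, 0.052]
ft_force: [-0.3, -0.7, -1.3]
opening: 0.0139
```

```bash
python3 wl.py pics/w15.png; python3 held.py pics/w15.png H .0405
```

```text
t 19.05 rail-local [ -3.3 204.6  82.9] az 3.91 F [-0.3 -0.7 -1.3] T [-0.05 -0.1  -0.01] 0.0139 [-0.19  0.64 -0.55  1.69  0.41  0.92 -0.83]
```

View pics/w15h.png

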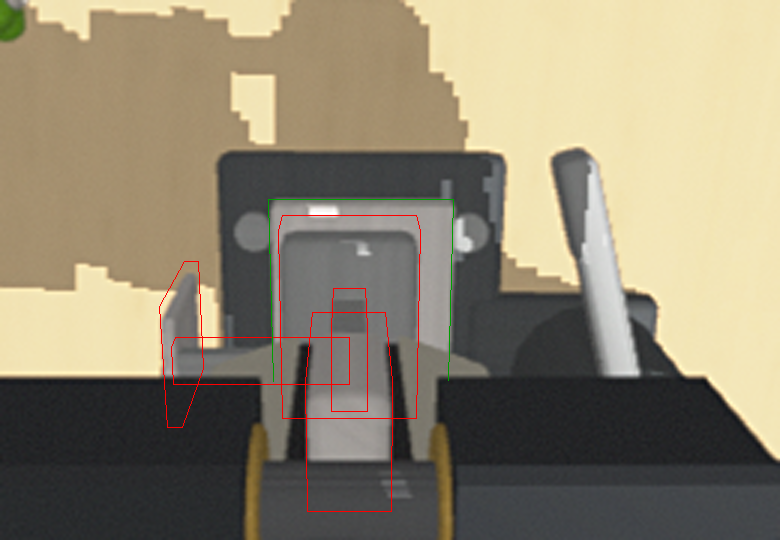

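>>> send_rows(
  rows=[
    [0, 0, 0, 2, 0, 0, 0],
    [0, 0, 0, 3.5, 0, 0, 0],
    [0, 0, 0, 3.5, 0, 0, 0],
  ],
)

```text
time_s: 19.35
tcp_pos: [0.5619, 0.2819, 0.0849]
tool_rot: [-0.053, 1.568, 0.054]
ft_force: [-0.2, -0.4, -2.3]
opening: 0.0134
```

```bash
python3 wl.py pics/w16.png
```

```text
t 19.35 rail-local [  1.9 206.1  84.9] az 3.91 F [-0.2 -0.4 -2.3] T [ 0.   -0.08  0.04] 0.0134 [-0.19  0.65 -0.55  1.68  0.41  0.93 -0.83]
```

>>> send_rows(
  rows=[
    [0, 1, 0, -1, 0, 0, 0],
    [0, 1, 0, -1, 0, 0, 0],
    [0, 1, -8, -1, 0, 0, 0],
    [0, 1, -16, -1, 0, 0, 0],
    [0, 1, -24, -1, 0, 0, 0],
    [0, 1, -32, -1, 0, 0, 0],
  ],
)

```text
time_s: 19.9
tcp_pos: [0.5623, 0.2484, 0.0827]
tool_rot: [-0.054, 1.57, 0.053]
ft_force: [0.3, 0.1, -1.2]
opening: 0.0137
```

```bash
python3 wl.py pics/w16.png
```

```text
t 19.9 rail-local [ -0.  172.6  82.7] az 3.91 F [ 0.3  0.1 -1.2] T [ 0.01 -0.1   0.02] 0.0137 [-0.13  0.63 -0.55  1.72  0.41  0.91 -0.79]
```

View pics/w16.png

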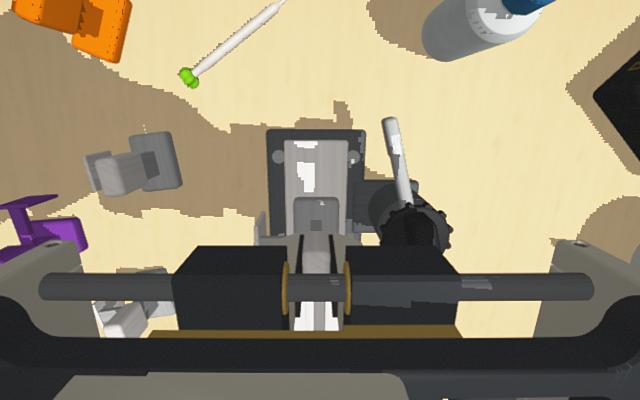

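>>> send_rows(
  rows=[
    [0, 0, -8, 0, 0, 0, 0],
    [0, 0, -16, 0, 0, 0, 0],
    [0, 0, -24, 0, 0, 0, 0],
    [0, 0, -32, 0, 0, 0, 0],
    [0, 0, -40, 0, 0, 0, 0],
    [0, 0, -50, 0, 0, 0, 0],
  ],
)

```text
time_s: 20.45
tcp_pos: [0.5655, 0.1996, 0.0829]
tool_rot: [-0.054, 1.57, 0.055]
ft_force: [-0.8, 0.3, -0.7]
opening: 0.0136
```

```bash
python3 wl.py pics/w16.png
```

```text
t 20.45 rail-local [ -0.2 123.7  82.9] az 3.97 F [-0.8  0.4 -0.7] T [ 0.02 -0.08 -0.01] 0.0136 [-0.05  0.61 -0.56  1.76  0.4   0.89 -0.71]
```

>>> send_rows(
  rows=[
    [0, 0, -15, 0, 0, 0, 0],
    [0, 0, -30, 0, 0, 0, 0],
    [0, 0, -45, 0, 0, 0, 0],
    [0, 0, -60, 0, 0, 0, 0],
    [0, 0, -75, 0, 0, 0, 0],
  ],
)

```text
time_s: 20.92
tcp_pos: [0.5707, 0.1243, 0.0829]
tool_rot: [-0.054, 1.57, 0.054]
ft_force: [0.8, -0.3, -1.4]
opening: 0.0138
```

```bash
python3 wl.py pics/w16.png
```

```text
t 20.9167 rail-local [-0.2 48.3 82.9] az 3.95 F [ 0.8 -0.3 -1.4] T [-0.05 -0.12  0.03] 0.0138 [ 0.08  0.59 -0.56  1.8   0.4   0.87 -0.6 ]
```

>>> send_rows(
  rows=[
    [0, 0, -12, 0, 0, 0, 0],
    [0, 0, -24, 0, 0, 0, 0],
    [0, 0, -36, 0, 0, 0, 0],
    [0, 0, -48, 0, 0, 0, 0],
    [0, 0, -58, 0, 0, 0, 0],
    [0, 0, -64, 0, 0, 0, 0],
  ],
)

```text
time_s: 21.47
tcp_pos: [0.5753, 0.0593, 0.0827]
tool_rot: [-0.053, 1.57, 0.052]
ft_force: [0.3, -0.6, -0.8]
opening: 0.0134
```

```bash
python3 wl.py pics/w16.png
```

```text
t 21.4667 rail-local [ -0.2 -16.9  82.7] az 3.86 F [ 0.2 -0.6 -0.8] T [-0.05 -0.12  0.03] 0.0134 [ 0.2   0.58 -0.56  1.81  0.4   0.86 -0.49]
```

>>> send_rows(
  rows=[
    [0, 0, -3, 0, 0, 0, 0],
    [0, 0, -6, 0, 0, 0, 0],
    [0, 0, -9, 0, 0, 0, 0],
  ],
)

```text
time_s: 21.77
tcp_pos: [0.5757, 0.0529, 0.0829]
tool_rot: [-0.055, 1.57, 0.055]
ft_force: [0.5, -0.6, -1.2]
opening: 0.0135
```

```bash
python3 wl.py pics/w16.png
```

```text
t 21.7667 rail-local [ -0.2 -23.3  82.9] az 4.01 F [ 0.5 -0.6 -1.2] T [-0.05 -0.15  0.02] 0.0135 [ 0.21  0.58 -0.56  1.81  0.4   0.86 -0.47]
```

>>> send_rows(
  rows=[
    [0, 0, -3, 0, 0, 0, 0],
    [0, 0, -6, 0, 0, 0, 0],
    [0, 0, -6, 0, 0, 0, 0],
  ],
)

```text
time_s: 22.07
tcp_pos: [0.576, 0.0482, 0.083]
tool_rot: [-0.053, 1.57, 0.057]
ft_force: [0.1, 4.6, -1.5]
opening: 0.0132
```

```bash
python3 wl.py pics/w16.png
```

```text
t 22.0667 rail-local [ -0.2 -28.   83. ] az 4.02 F [ 0.4  4.6 -1.5] T [ 1.21  0.01 -0.01] 0.0132 [ 0.22  0.58 -0.56  1.81  0.4   0.86 -0.46]
```

>>> send_rows(
  rows=[
    [0, 0, -2, 0, 0, 0, 0],
    [0, 0, -4, 0, 0, 0, 0],
    [0, 0, -4, 0, 0, 0, 0],
  ],
)

```text
time_s: 22.37
tcp_pos: [0.5762, 0.0474, 0.0833]
tool_rot: [-0.052, 1.569, 0.061]
ft_force: [-1.7, 13.0, -0.5]
opening: 0.0138
```

```bash
python3 wl.py pics/w16.png
```

```text
t 22.3667 rail-local [ -0.1 -28.9  83.3] az 4.14 F [-0.8 13.1 -0.5] T [ 3.21  0.39 -0.12] 0.0138 [ 0.22  0.58 -0.57  1.81  0.39  0.86 -0.46]
```

>>> send_rows(
  rows=[
    [0, 1, 2, 0, 0, 0, 0],
    [0, 1.5, 4, 0, 0, 0, 0],
    [0, 1.5, 4, 0, 0, 0, 0],
    [28, 1.5, 5, 0, 0, 0, 0],
    [28, 1.5, 5, 0, 0, 0, 0],
    [28, 1.5, 5, 0, 0, 0, 0],
    [28, -30, 5, 0, 0, 0, 0],
    [36, -65, 5, 0, 0, 0, 0],
    [36, -75, 5, 0, 0, 0, 0],
  ],
)

```text
time_s: 23.17
tcp_pos: [0.5781, 0.0475, 0.1622]
tool_rot: [-0.053, 1.565, 0.054]
ft_force: [0.9, 0.4, 0.2]
opening: 0.0345
```

```bash
python3 wl.py pics/w17.png;python3 - <<'E'
from go import *
im=manip.camera('scene');crop(im,200,160,400,310,4,'pics/s9.png')
s=manip.sense(); print(row([.4491,.0361,.15],.0757,s))
E
```

```text
t 23.1667 rail-local [  1.8 -28.8 162.2] az 3.91 F [0.9 0.3 0.2] T [ 0.04 -0.21 -0.01] 0.0345 [ 0.25  0.5  -0.61  1.73  0.33  1.01 -0.4 ]
(array([   9.8,   -2.3, -129.2]), array([-0.008,  0.005,  0.001]))
```

View pics/w17.png

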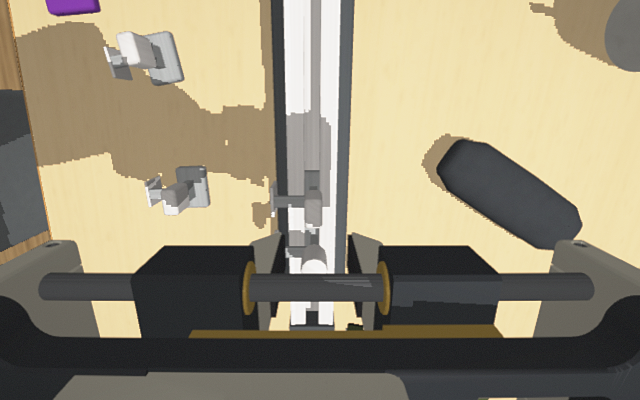

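View pics/s9.png

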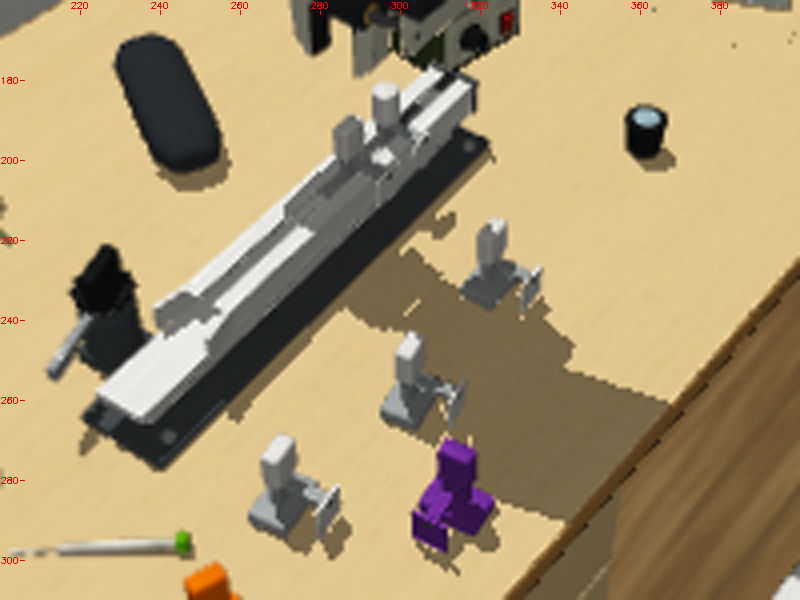

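Both in. Now hanger C.

>>> send_rows(
  rows=[
    [50, 0, -2, -40, 0, 0, 0],
    [50, 6, -2, -80, 0, 0, 0],
    [50, 10, -2, -120, 0, 0, 0],
    [50, 10, -2, -129, 0, 0, 0],
    [50, 10, -2, -129, 0, 0, 0],
    [50, 10, -2, -129, 0, 0, 0],
  ],
)

```text
time_s: 23.77
tcp_pos: [0.4474, 0.0358, 0.1475]
tool_rot: [-0.054, 1.57, 0.053]
ft_force: [0.3, -0.1, 0.3]
opening: 0.05
```

```bash
python3 look.py C pics/w18.png; python3 - <<'E'
import cv2
a=cv2.imread('pics/w18_raw.png')[130:230,270:370];b=cv2.imread('pics/w18.png')[130:230,270:370]
cv2.imwrite('pics/w18c.png',cv2.resize(cv2.hconcat([a,b]),None,fx=4,fy=4,interpolation=cv2.INTER_CUBIC))
E
python3 go.py .4491 .0361 .04 4.3
```

```text
23.7667 [0.44737825 0.0357713  0.14754141] [ 5.71626127e+01  3.90410121e+00 -7.41173287e-03]
23.8167 [ 0.34  0.32 -0.66  2.04  0.26  0.86 -0.4 ] [ 1.4  1.3 -0.3]
(array([ 1.077e+02, -1.000e-01,  6.000e-01]), array([-0.007,  0.001,  0.   ]))
```

View pics/w18c.png

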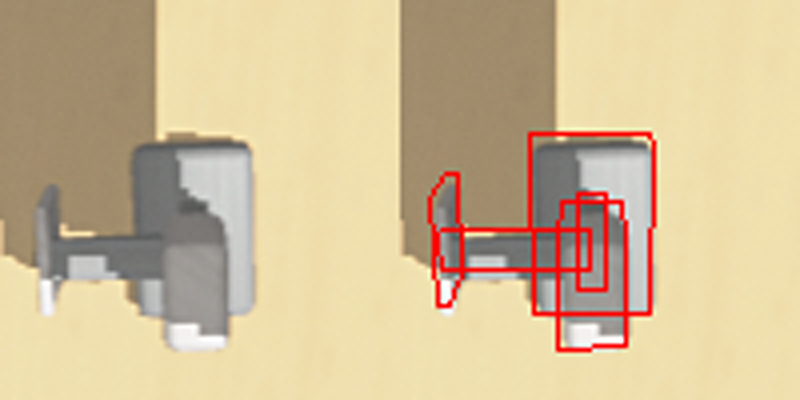

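>>> send_rows(
  rows=[
    [50, 36, -2, 0, 0, 0, 0],
    [50, 72, -2, 0, 0, 0, 0],
    [50, 100, -2, 0, 0, 0, 0],
    [50, 107, -2, 0, 0, 0, 0],
    [50, 107, -2, 0, 0, 0, 0],
    [0, 107, -2, 0, 0, 0, 0],
    [0, 107, -2, 0, 0, 0, 0],
    [0, 107, -2, 0, 0, 0, 0],
    [0, 107, -2, 0, 0, 0, 0],
    [0, 107, -2, 0, 0, 0, 0],
    [0, 107, -2, 0, 0, 0, 0],
    [0, 77, -2, 0, 0, 0, 0],
    [0, 37, -2, 0, 0, 0, 0],
    [0, -3, -2, 0, 0, 0, 0],
    [0, -23, -2, 0, 0, 0, 0],
    [0, -23, -2, 0, 0, 0, 0],
  ],
)

```text
time_s: 25.15
tcp_pos: [0.4501, 0.0351, 0.1752]
tool_rot: [-0.054, 1.563, 0.054]
ft_force: [0.2, -0.3, -2.1]
opening: 0.0135
```

```bash
python3 wl.py pics/w19.png;  python3 - <<'E'
from go import *
s=manip.sense();print(row(rail((0.,206,84)),np.load('rail.npy')[2],s))
E
```

```text
t 25.15 rail-local [-126.7  -32.3  175.2] az 3.94 F [ 0.2 -0.3 -2.1] T [ 0.   -0.19  0.  ] 0.0135 [ 0.38  0.29 -0.69  2.01  0.23  0.92 -0.37]
(array([ 89.3, 239.1, 127.1]), array([-0.001,  0.005,  0.001]))
```

View pics/w19.png

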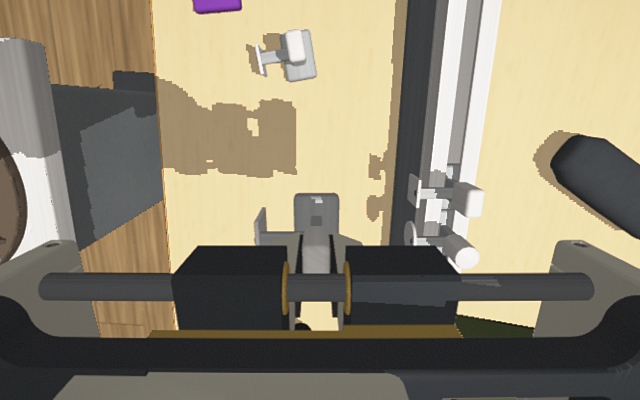

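>>> send_rows(
  rows=[
    [0, 0, 239, 127, 0, 0, 0],
    [0, 0, 239, 127, 0, 0, 0],
    [0, 0, 239, 127, 0, 0, 0],
    [0, 0, 239, 127, 0, 0, 0],
    [0, 0, 239, 127, 0, 0, 0],
    [0, 0, 239, 127, 0, 0, 0],
    [0, 0, 239, 127, 0, 0, 0],
    [0, 0, 239, 127, 0, 0, 0],
    [0, 35, 239, 127, 0, 0, 0],
    [0, 70, 239, 127, 0, 0, 0],
    [0, 86, 239, 127, 0, 0, 0],
    [0, 89, 239, 127, 0, 0, 0],
    [0, 89, 239, 127, 0, 0, 0],
    [0, 89, 239, 127, 0, 0, 0],
  ],
)

```text
time_s: 26.37
tcp_pos: [0.5568, 0.2806, 0.0799]
tool_rot: [-0.056, 1.573, 0.053]
ft_force: [-0.4, -1.0, -1.6]
opening: 0.0136
```

```bash
python3 wl.py pics/w20.png; python3 held.py pics/w20.png H .0405
```

```text
t 26.3667 rail-local [ -3.3 205.1  79.9] az 3.96 F [-0.5 -0.9 -1.6] T [ 0.05 -0.09 -0.01] 0.0136 [-0.16  0.66 -0.6   1.69  0.45  0.93 -0.86]
```

View pics/w20h.png

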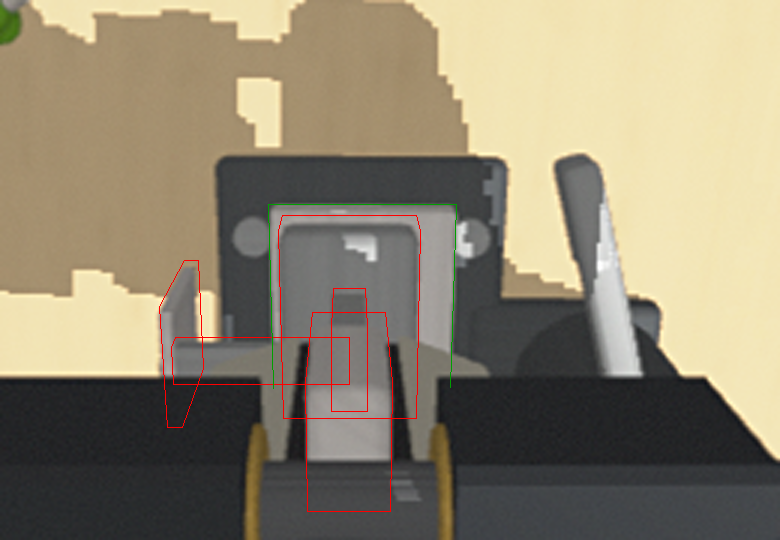

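>>> send_rows(
  rows=[
    [0, 0, 0, 1, 0, 0, 0],
    [0, 0, 0, 1, 0, 0, 0],
    [0, 0, 0, 1, 0, 0, 0],
  ],
)

```text
time_s: 26.67
tcp_pos: [0.559, 0.2816, 0.0818]
tool_rot: [-0.054, 1.57, 0.054]
ft_force: [0.4, 0.5, -1.3]
opening: 0.0139
```

```bash
python3 wl.py pics/w21.png
```

```text
t 26.6667 rail-local [ -1.  206.   81.8] az 3.94 F [ 0.4  0.5 -1.3] T [-0.01 -0.04 -0.01] 0.0139 [-0.16  0.66 -0.6   1.69  0.45  0.93 -0.86]
```

>>> send_rows(
  rows=[
    [0, -0.5, 0, 0.7, 0, 0, 0],
    [0, -0.5, -8, 0.7, 0, 0, 0],
    [0, -0.5, -16, 0.7, 0, 0, 0],
    [0, -0.5, -24, 0.7, 0, 0, 0],
    [0, -0.5, -32, 0.7, 0, 0, 0],
  ],
)

```text
time_s: 27.13
tcp_pos: [0.562, 0.2483, 0.0822]
tool_rot: [-0.054, 1.57, 0.053]
ft_force: [-0.9, -0.7, -1.1]
opening: 0.0138
```

```bash
python3 wl.py pics/w21.png
```

```text
t 27.1333 rail-local [ -0.3 172.6  82.2] az 3.9 F [-0.9 -0.7 -1.1] T [-0.05 -0.1   0.03] 0.0138 [-0.1   0.65 -0.6   1.72  0.44  0.92 -0.82]
```

>>> send_rows(
  rows=[
    [0, 0, -8, 0, 0, 0, 0],
    [0, 0, -16, 0, 0, 0, 0],
    [0, 0, -24, 0, 0, 0, 0],
    [0, 0, -32, 0, 0, 0, 0],
    [0, 0, -40, 0, 0, 0, 0],
    [0, 0, -50, 0, 0, 0, 0],
  ],
)

```text
time_s: 27.68
tcp_pos: [0.5648, 0.2002, 0.0821]
tool_rot: [-0.054, 1.571, 0.056]
ft_force: [-0.4, 5.1, -6.9]
opening: 0.0136
```

```bash
python3 wl.py pics/w21.png
```

```text
t 27.6833 rail-local [ -0.8 124.4  82.1] az 4.0 F [-0.   5.1 -6.9] T [ 0.84 -0.08 -0.01] 0.0136 [-0.02  0.63 -0.61  1.75  0.44  0.9  -0.75]
```

>>> send_rows(
  rows=[
    [0, 2, 3, 0, 0, 0, 0],
    [0, 2, 3, 0, 0, 0, 0],
    [0, 2, 3, 0, 0, 0, 0],
  ],
)

```text
time_s: 27.98
tcp_pos: [0.565, 0.2035, 0.0805]
tool_rot: [-0.054, 1.57, 0.055]
ft_force: [-1.0, -0.6, -1.2]
opening: 0.0136
```

```bash
python3 wl.py pics/w22.png
```

```text
t 27.9833 rail-local [ -0.4 127.7  80.5] az 3.98 F [-1.1 -0.6 -1.2] T [ 0.01 -0.14  0.02] 0.0136 [-0.02  0.63 -0.61  1.75  0.44  0.9  -0.76]
```

View pics/w22.png

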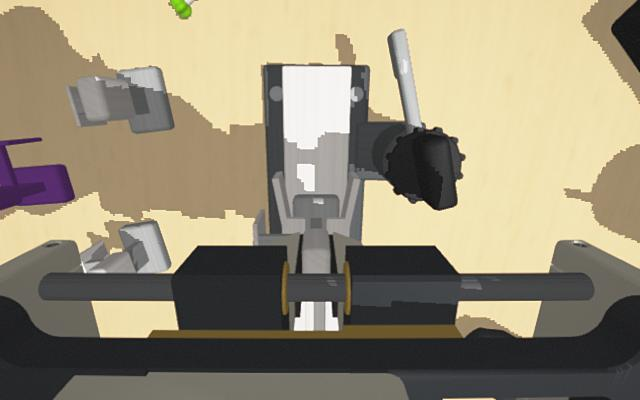

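>>> send_rows(
  rows=[
    [0, 0, -8, 0, 0, 0, 0],
    [0, 0, -16, 0, 0, 0, 0],
    [0, 0, -24, 0, 0, 0, 0],
    [0, 0, -32, 0, 0, 0, 0],
  ],
)

```text
time_s: 28.37
tcp_pos: [0.5674, 0.1696, 0.0803]
tool_rot: [-0.054, 1.57, 0.053]
ft_force: [0.7, 0.0, -1.3]
opening: 0.0139
```

```bash
python3 wl.py pics/w22.png
```

```text
t 28.3667 rail-local [-0.4 93.7 80.3] az 3.91 F [ 0.7 -0.  -1.3] T [-0.08 -0.15 -0.  ] 0.0139 [ 0.04  0.62 -0.61  1.77  0.44  0.89 -0.71]
```

>>> send_rows(
  rows=[
    [0, 0, -14, 0, 0, 0, 0],
    [0, 0, -28, 0, 0, 0, 0],
    [0, 0, -42, 0, 0, 0, 0],
    [0, 0, -56, 0, 0, 0, 0],
    [0, 0, -68, 0, 0, 0, 0],
  ],
)

```text
time_s: 28.83
tcp_pos: [0.572, 0.1007, 0.0802]
tool_rot: [-0.054, 1.57, 0.052]
ft_force: [-0.5, -0.7, -1.9]
opening: 0.0139
```

```bash
python3 wl.py pics/w22.png
```

```text
t 28.8333 rail-local [-0.5 24.6 80.2] az 3.87 F [-0.6 -0.6 -1.9] T [-0.07 -0.11 -0.03] 0.0139 [ 0.16  0.61 -0.61  1.8   0.44  0.87 -0.59]
```

>>> send_rows(
  rows=[
    [0, 0, -3, 0, 0, 0, 0],
    [0, 0, -6, 0, 0, 0, 0],
    [0, 0, -9, 0, 0, 0, 0],
  ],
)

```text
time_s: 29.13
tcp_pos: [0.5725, 0.0949, 0.0805]
tool_rot: [-0.054, 1.57, 0.055]
ft_force: [-0.2, 0.6, -1.5]
opening: 0.0139
```

```bash
python3 wl.py pics/w22.png
```

```text
t 29.1333 rail-local [-0.5 18.8 80.5] az 4.0 F [-0.2  0.7 -1.5] T [ 0.   -0.13  0.08] 0.0139 [ 0.17  0.6  -0.62  1.8   0.44  0.87 -0.58]
```

>>> send_rows(
  rows=[
    [0, 0, -2, 0, 0, 0, 0],
    [0, 0, -4, 0, 0, 0, 0],
    [0, 0, -6, 0, 0, 0, 0],
  ],
)

```text
time_s: 29.43
tcp_pos: [0.573, 0.0899, 0.0806]
tool_rot: [-0.053, 1.569, 0.057]
ft_force: [-0.5, 7.9, -1.3]
opening: 0.0134
```

```bash
python3 wl.py pics/w22.png
```

```text
t 29.4333 rail-local [-0.3 13.8 80.6] az 4.02 F [ 0.   7.9 -1.3] T [ 1.95  0.13 -0.09] 0.0134 [ 0.18  0.6  -0.62  1.81  0.44  0.87 -0.57]
```

>>> send_rows(
  rows=[
    [0, 0, -3, 0, 0, 0, 0],
    [0, 0, -3, 0, 0, 0, 0],
  ],
)

```text
time_s: 29.65
tcp_pos: [0.5731, 0.0892, 0.0809]
tool_rot: [-0.052, 1.569, 0.06]
ft_force: [-1.2, 8.7, -0.3]
opening: 0.0136
```

```bash
python3 wl.py pics/w22.png
```

```text
t 29.65 rail-local [-0.3 13.  80.9] az 4.09 F [-0.6  8.7 -0.3] T [ 2.27  0.15 -0.03] 0.0136 [ 0.18  0.6  -0.62  1.81  0.44  0.87 -0.57]
```

>>> send_rows(
  rows=[
    [0, 1, 2, 0, 0, 0, 0],
    [0, 1.5, 4, 0, 0, 0, 0],
    [0, 1.5, 4, 0, 0, 0, 0],
  ],
)

```text
time_s: 29.95
tcp_pos: [0.5727, 0.0896, 0.0787]
tool_rot: [-0.055, 1.57, 0.055]
ft_force: [-0.7, 3.5, 0.4]
opening: 0.0139
```

```bash
python3 wl.py pics/w23.png
```

```text
t 29.95 rail-local [-0.6 13.5 78.7] az 3.99 F [-0.5  3.5  0.4] T [ 0.74  0.03 -0.03] 0.0139 [ 0.18  0.61 -0.61  1.81  0.44  0.87 -0.58]
```

Now release and rise, then on to B.

>>> send_rows(
  rows=[
    [28, 0.5, 0, 0, 0, 0, 0],
    [28, 0.5, 0, 0, 0, 0, 0],
    [28, 0.5, 0, 0, 0, 0, 0],
    [28, -30, 0, 0, 0, 0, 0],
    [36, -65, 0, 0, 0, 0, 0],
    [36, -78, 0, 0, 0, 0, 0],
  ],
)

```text
time_s: 30.5
tcp_pos: [0.5744, 0.0899, 0.1608]
tool_rot: [-0.053, 1.566, 0.055]
ft_force: [2.0, 1.0, 1.2]
opening: 0.0346
```

```bash
python3 wl.py pics/w24.png;python3 - <<'E'
from go import *
im=manip.camera('scene');crop(im,200,160,400,310,4,'pics/s10.png')
s=manip.sense(); print(row([.4248,.1578,.15],.2051,s))
E
```

```text
t 30.5 rail-local [  1.1  13.6 160.8] az 3.94 F [2.1 0.9 1.2] T [ 0.07 -0.15 -0.01] 0.0346 [ 0.22  0.51 -0.66  1.73  0.36  1.02 -0.51]
(array([   9.2,   78.2, -145. ]), array([-0.137,  0.005,  0.   ]))
```

View pics/s10.png

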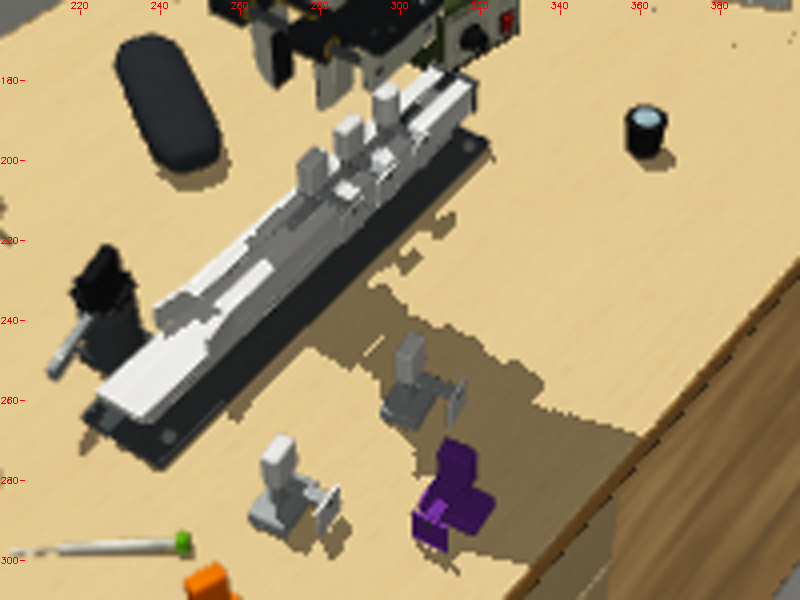

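>>> send_rows(
  rows=[
    [50, 0, 20, -38, 0, 0, 0],
    [50, 4, 40, -76, -0.07, 0, 0],
    [50, 8, 60, -112, -0.137, 0, 0],
    [50, 8, 78, -145, -0.137, 0, 0],
    [50, 8, 78, -145, -0.137, 0, 0],
    [50, 8, 78, -145, -0.137, 0, 0],
    [50, 8, 78, -145, -0.137, 0, 0],
  ],
)

```text
time_s: 31.18
tcp_pos: [0.4233, 0.1565, 0.1486]
tool_rot: [-0.162, 1.565, 0.161]
ft_force: [0.6, -0.4, 0.4]
opening: 0.0503
```

```bash
python3 look.py B pics/w25.png; python3 - <<'E'
import cv2
a=cv2.imread('pics/w25_raw.png')[130:230,270:370];b=cv2.imread('pics/w25.png')[130:230,270:370]
cv2.imwrite('pics/w25c.png',cv2.resize(cv2.hconcat([a,b]),None,fx=4,fy=4,interpolation=cv2.INTER_CUBIC))
E
python3 go.py .4248 .1578 .042 11.7
```

```text
31.1833 [0.42330704 0.15651972 0.14858382] [5.60903907e+01 1.16907825e+01 5.58041226e-03]
31.2333 [ 0.15  0.35 -0.78  2.03  0.32  0.88 -0.59] [0.4 0.5 1.2]
(array([106.6,   1.2,   1.2]), array([0., 0., 0.]))
```

View pics/w25c.png

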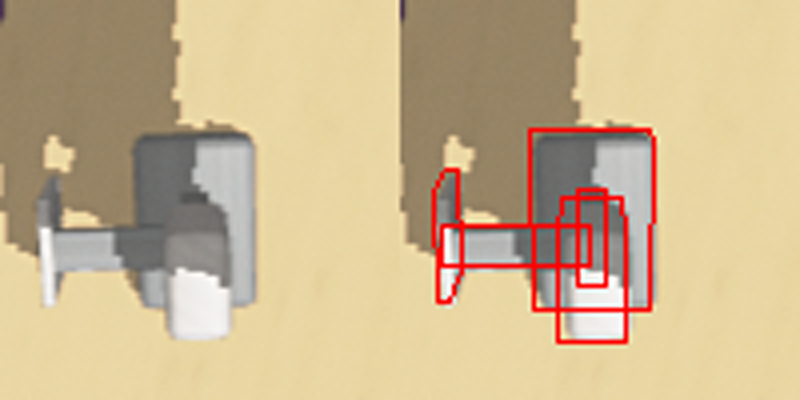

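>>> send_rows(
  rows=[
    [50, 36, 0, 1, 0, 0, 0],
    [50, 72, 0, 1, 0, 0, 0],
    [50, 99, 0, 1, 0, 0, 0],
    [50, 106, 0, 1, 0, 0, 0],
    [50, 106, 0, 1, 0, 0, 0],
    [0, 106, 0, 1, 0, 0, 0],
    [0, 106, 0, 1, 0, 0, 0],
    [0, 106, 0, 1, 0, 0, 0],
    [0, 106, 0, 1, 0, 0, 0],
    [0, 106, 0, 1, 0, 0, 0],
    [0, 106, 0, 1, 0, 0, 0],
    [0, 76, 0, 1, 0, 0, 0],
    [0, 36, 0, 1, 0, 0, 0],
    [0, -4, 0, 1, 0, 0, 0],
    [0, -24, 0, 1, 0, 0, 0],
    [0, -24, 0, 1, 0, 0, 0],
    [0, -24, 0, 1, 0, 0, 0],
  ],
)

```text
time_s: 32.65
tcp_pos: [0.4245, 0.1572, 0.1738]
tool_rot: [-0.161, 1.562, 0.161]
ft_force: [-0.7, -0.5, -1.3]
opening: 0.014
```

```bash
python3 wl.py pics/w26.png;  python3 - <<'E'
from go import *
s=manip.sense();print(row(rail((0.,206,83)),np.load('rail.npy')[2],s))
E
```

```text
t 32.65 rail-local [-143.8   91.3  173.8] az 11.76 F [-0.7 -0.4 -1.3] T [-0.1  -0.11 -0.01] 0.014 [ 0.18  0.32 -0.8   2.    0.29  0.93 -0.56]
(array([ 89.6,  94.5, 158.9]), array([0.136, 0.   , 0.001]))
```

View pics/w26.png

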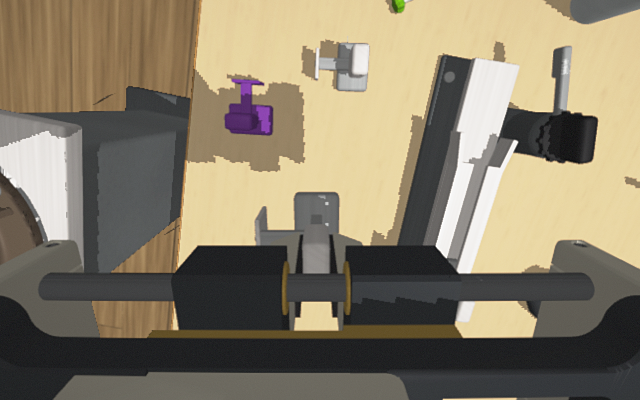

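>>> send_rows(
  rows=[
    [0, 0, 94, 159, 0.136, 0, 0],
    [0, 0, 94, 159, 0.136, 0, 0],
    [0, 0, 94, 159, 0.136, 0, 0],
    [0, 0, 94, 159, 0.136, 0, 0],
    [0, 0, 94, 159, 0.136, 0, 0],
    [0, 0, 94, 159, 0.136, 0, 0],
    [0, 35, 94, 159, 0.136, 0, 0],
    [0, 70, 94, 159, 0.136, 0, 0],
    [0, 85, 94, 159, 0.136, 0, 0],
    [0, 87, 94, 159, 0.136, 0, 0],
    [0, 87, 94, 159, 0.136, 0, 0],
    [0, 87, 94, 159, 0.136, 0, 0],
    [0, 87, 94, 159, 0.136, 0, 0],
  ],
)

```text
time_s: 33.78
tcp_pos: [0.5598, 0.2815, 0.0854]
tool_rot: [-0.056, 1.571, 0.055]
ft_force: [-0.3, 0.8, -0.8]
opening: 0.0138
```

```bash
python3 wl.py pics/w27.png; python3 held.py pics/w27.png H .0405
```

```text
t 33.7833 rail-local [-2.000e-01  2.058e+02  8.540e+01] az 4.02 F [-0.3  0.8 -0.8] T [ 0.01 -0.11 -0.02] 0.0138 [-0.13  0.67 -0.64  1.68  0.47  0.96 -0.88]
```

View pics/w27h.png

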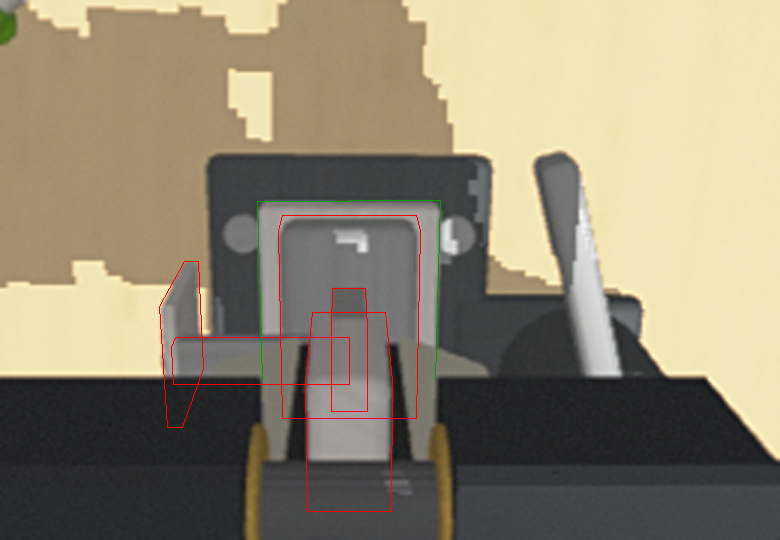

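>>> send_rows(
  rows=[
    [0, 1.5, 0, 0, 0, 0, 0],
    [0, 3, 0, 0, 0, 0, 0],
    [0, 3, 0, 0, 0, 0, 0],
  ],
)

```text
time_s: 34.08
tcp_pos: [0.5602, 0.2816, 0.0827]
tool_rot: [-0.055, 1.57, 0.055]
ft_force: [-0.3, -0.2, -1.6]
opening: 0.0133
```

```bash
python3 wl.py pics/w28.png
```

```text
t 34.0833 rail-local [2.00e-01 2.06e+02 8.27e+01] az 4.0 F [-0.3 -0.2 -1.6] T [ 0.02 -0.07 -0.  ] 0.0133 [-0.13  0.67 -0.64  1.68  0.48  0.95 -0.88]
```

>>> send_rows(
  rows=[
    [0, 1, -8, 0, 0, 0, 0],
    [0, 1, -16, 0, 0, 0, 0],
    [0, 1, -24, 0, 0, 0, 0],
    [0, 1, -32, 0, 0, 0, 0],
  ],
)

```text
time_s: 34.47
tcp_pos: [0.5627, 0.2483, 0.0818]
tool_rot: [-0.055, 1.57, 0.054]
ft_force: [0.2, -0.2, -1.5]
opening: 0.0139
```

```bash
python3 wl.py pics/w28.png
```

```text
t 34.4667 rail-local [  0.4 172.6  81.8] az 3.96 F [ 0.2 -0.2 -1.5] T [-0.   -0.1   0.02] 0.0139 [-0.08  0.66 -0.64  1.71  0.48  0.93 -0.84]
```

>>> send_rows(
  rows=[
    [0, 0, -8, 0, 0, 0, 0],
    [0, 0, -16, 0, 0, 0, 0],
    [0, 0, -24, 0, 0, 0, 0],
    [0, 0, -32, 0, 0, 0, 0],
    [0, 0, -40, 0, 0, 0, 0],
    [0, 0, -50, 0, 0, 0, 0],
  ],
)

```text
time_s: 35.02
tcp_pos: [0.5659, 0.1996, 0.0819]
tool_rot: [-0.055, 1.57, 0.055]
ft_force: [0.1, -0.0, -1.7]
opening: 0.0136
```

```bash
python3 wl.py pics/w28.png
```

```text
t 35.0167 rail-local [  0.3 123.7  81.9] az 4.03 F [ 0.1 -0.  -1.7] T [ 0.05 -0.16  0.02] 0.0136 [ 0.01  0.64 -0.65  1.75  0.47  0.91 -0.77]
```

>>> send_rows(
  rows=[
    [0, 0, -10, 0, 0, 0, 0],
    [0, 0, -20, 0, 0, 0, 0],
    [0, 0, -30, 0, 0, 0, 0],
    [0, 0, -40, 0, 0, 0, 0],
    [0, 0, -50, 0, 0, 0, 0],
    [0, 0, -56, 0, 0, 0, 0],
  ],
)

```text
time_s: 35.57
tcp_pos: [0.5701, 0.1421, 0.0817]
tool_rot: [-0.055, 1.57, 0.053]
ft_force: [0.4, -0.6, -1.5]
opening: 0.0135
```

```bash
python3 wl.py pics/w28.png
```

```text
t 35.5667 rail-local [ 0.4 66.1 81.7] az 3.93 F [ 0.4 -0.6 -1.5] T [-0.02 -0.09  0.05] 0.0135 [ 0.11  0.62 -0.65  1.78  0.47  0.9  -0.69]
```

>>> send_rows(
  rows=[
    [0, 0, -3, 0, 0, 0, 0],
    [0, 0, -6, 0, 0, 0, 0],
    [0, 0, -9, 0, 0, 0, 0],
  ],
)

```text
time_s: 35.87
tcp_pos: [0.5705, 0.1356, 0.0819]
tool_rot: [-0.055, 1.57, 0.056]
ft_force: [0.6, 0.6, -1.3]
opening: 0.0137
```

```bash
python3 wl.py pics/w28.png
```

```text
t 35.8667 rail-local [ 0.3 59.5 81.9] az 4.05 F [ 0.6  0.5 -1.3] T [ 0.01 -0.11 -0.  ] 0.0137 [ 0.12  0.62 -0.66  1.79  0.47  0.9  -0.67]
```

>>> send_rows(
  rows=[
    [0, 0, -2, 0, 0, 0, 0],
    [0, 0, -4, 0, 0, 0, 0],
    [0, 0, -6, 0, 0, 0, 0],
  ],
)

```text
time_s: 36.17
tcp_pos: [0.5708, 0.1331, 0.0824]
tool_rot: [-0.053, 1.569, 0.061]
ft_force: [-2.6, 12.1, -1.4]
opening: 0.0139
```

```bash
python3 wl.py pics/w28.png
```

```text
t 36.1667 rail-local [ 0.4 57.1 82.4] az 4.14 F [-1.8 12.3 -1.4] T [ 3.27  0.31 -0.1 ] 0.0139 [ 0.13  0.62 -0.66  1.79  0.47  0.89 -0.66]
```

Contact at the expected place (12 N). Settle, release, rise, move on to A.

>>> send_rows(
  rows=[
    [0, 1, 2, 0, 0, 0, 0],
    [0, 2, 4, 0, 0, 0, 0],
    [0, 2, 4, 0, 0, 0, 0],
    [28, 2.5, 4, 0, 0, 0, 0],
    [28, 2.5, 4, 0, 0, 0, 0],
    [28, 2.5, 4, 0, 0, 0, 0],
    [28, -30, 4, 0, 0, 0, 0],
    [36, -65, 4, 0, 0, 0, 0],
    [36, -76, 4, 0, 0, 0, 0],
  ],
)

```text
time_s: 36.97
tcp_pos: [0.5723, 0.1343, 0.162]
tool_rot: [-0.054, 1.566, 0.056]
ft_force: [1.0, 0.9, 0.8]
opening: 0.0347
```

```bash
python3 wl.py pics/w29.png;python3 - <<'E'
from go import *
im=manip.camera('scene');crop(im,200,160,400,310,4,'pics/s11.png')
s=manip.sense(); print(row([.4363,.2719,.15],.0216,s))
E
```

```text
t 36.9667 rail-local [  2.   58.1 162. ] az 4.02 F [1.1 0.8 0.8] T [ 0.04 -0.22 -0.01] 0.0347 [ 0.17  0.53 -0.71  1.71  0.39  1.04 -0.6 ]
(array([   9.9,  147.2, -126.1]), array([ 0.048,  0.005, -0.001]))
```

View pics/s11.png

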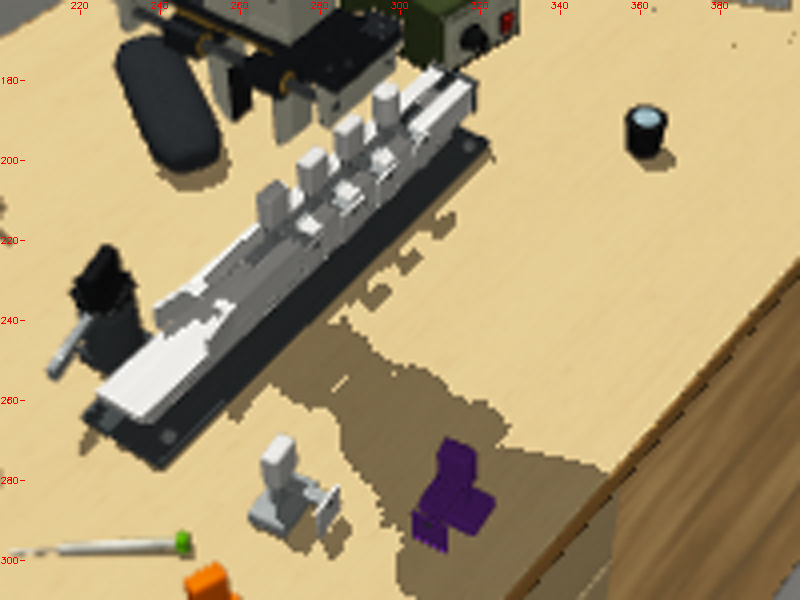

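>>> send_rows(
  rows=[
    [50, 0, 28, -25, 0, 0, 0],
    [50, 0, 56, -50, 0.02, 0, 0],
    [50, 4, 84, -75, 0.04, 0, 0],
    [50, 8, 112, -100, 0.048, 0, 0],
    [50, 8, 140, -120, 0.048, 0, 0],
    [50, 8, 147, -126, 0.048, 0, 0],
    [50, 8, 147, -126, 0.048, 0, 0],
    [50, 8, 147, -126, 0.048, 0, 0],
  ],
)

```text
time_s: 37.73
tcp_pos: [0.4346, 0.2705, 0.1491]
tool_rot: [-0.019, 1.571, 0.017]
ft_force: [0.2, -0.2, -0.1]
opening: 0.0497
```

```bash
python3 look.py A pics/w30.png; python3 - <<'E'
import cv2
a=cv2.imread('pics/w30_raw.png')[130:230,270:370];b=cv2.imread('pics/w30.png')[130:230,270:370]
cv2.imwrite('pics/w30c.png',cv2.resize(cv2.hconcat([a,b]),None,fx=4,fy=4,interpolation=cv2.INTER_CUBIC))
E
python3 go.py .4363 .2719 .042 1.2
```

```text
37.7333 [0.43456118 0.27054565 0.14906872] [ 5.72805606e+01  1.31997426e+00 -3.73070678e-02]
37.7833 [-0.1   0.44 -0.74  1.9   0.37  0.94 -0.99] [ 0.4 -1.3 -0.3]
(array([107.1,   2.2,   1.1]), array([ 0.   , -0.001,  0.001]))
```

View pics/w30c.png

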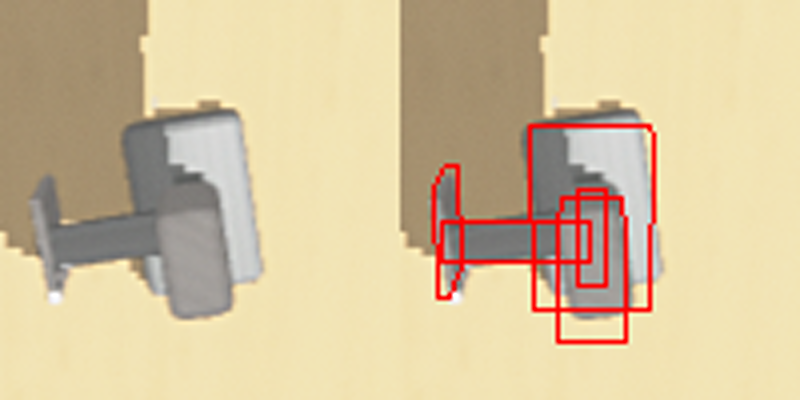

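>>> send_rows(
  rows=[
    [50, 36, 4, 1, -0.1, 0, 0],
    [50, 72, 7, 1.5, -0.13, 0, 0],
    [50, 99, 7, 1.5, -0.13, 0, 0],
    [50, 107, 7, 1.5, -0.13, 0, 0],
    [50, 107, 7, 1.5, -0.13, 0, 0],
    [0, 107, 7, 1.5, -0.13, 0, 0],
    [0, 107, 7, 1.5, -0.13, 0, 0],
    [0, 107, 7, 1.5, -0.13, 0, 0],
    [0, 107, 7, 1.5, -0.13, 0, 0],
    [0, 107, 7, 1.5, -0.13, 0, 0],
    [0, 107, 7, 1.5, -0.13, 0, 0],
    [0, 76, 7, 1.5, -0.13, 0, 0],
    [0, 36, 7, 1.5, -0.13, 0, 0],
    [0, -4, 7, 1.5, -0.13, 0, 0],
    [0, -24, 7, 1.5, -0.13, 0, 0],
    [0, -24, 7, 1.5, -0.13, 0, 0],
    [0, -24, 7, 1.5, -0.13, 0, 0],
  ],
)

```text
time_s: 39.2
tcp_pos: [0.4366, 0.2783, 0.1749]
tool_rot: [-0.118, 1.565, 0.119]
ft_force: [-0.0, -0.6, -2.1]
opening: 0.0136
```

```bash
python3 wl.py pics/w31.png;  python3 - <<'E'
from go import *
s=manip.sense();print(row(rail((0.,205,85)),np.load('rail.npy')[2],s))
E
```

```text
t 39.2 rail-local [-123.3  211.2  174.9] az 8.68 F [-0.1 -0.6 -2.1] T [-0.02 -0.12  0.02] 0.0136 [-0.07  0.43 -0.79  1.85  0.36  1.   -0.87]
(array([ 88.6, -15.6, 123.1]), array([0.082, 0.   , 0.001]))
```

View pics/w31.png

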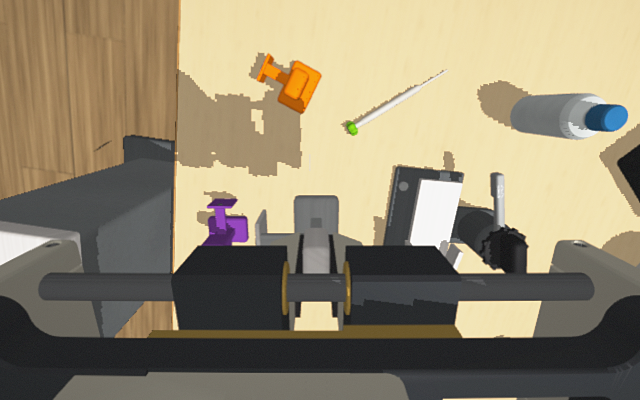

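>>> send_rows(
  rows=[
    [0, 0, -16, 30, 0.082, 0, 0],
    [0, 0, -16, 70, 0.082, 0, 0],
    [0, 0, -16, 105, 0.082, 0, 0],
    [0, 0, -16, 123, 0.082, 0, 0],
    [0, 0, -16, 123, 0.082, 0, 0],
    [0, 35, -16, 123, 0.082, 0, 0],
    [0, 70, -16, 123, 0.082, 0, 0],
    [0, 86, -16, 123, 0.082, 0, 0],
    [0, 90, -16, 123, 0.082, 0, 0],
    [0, 90, -16, 123, 0.082, 0, 0],
    [0, 90, -16, 123, 0.082, 0, 0],
  ],
)

```text
time_s: 40.17
tcp_pos: [0.5582, 0.2804, 0.0821]
tool_rot: [-0.057, 1.573, 0.055]
ft_force: [-0.6, -0.1, -1.9]
opening: 0.0136
```

```bash
python3 wl.py pics/w32.png; python3 held.py pics/w32.png H .0405
```

```text
t 40.1667 rail-local [ -1.9 204.9  82.1] az 4.07 F [-0.6 -0.1 -1.9] T [ 0.02 -0.13  0.01] 0.0136 [-0.12  0.68 -0.66  1.68  0.49  0.96 -0.89]
```

View pics/w32h.png

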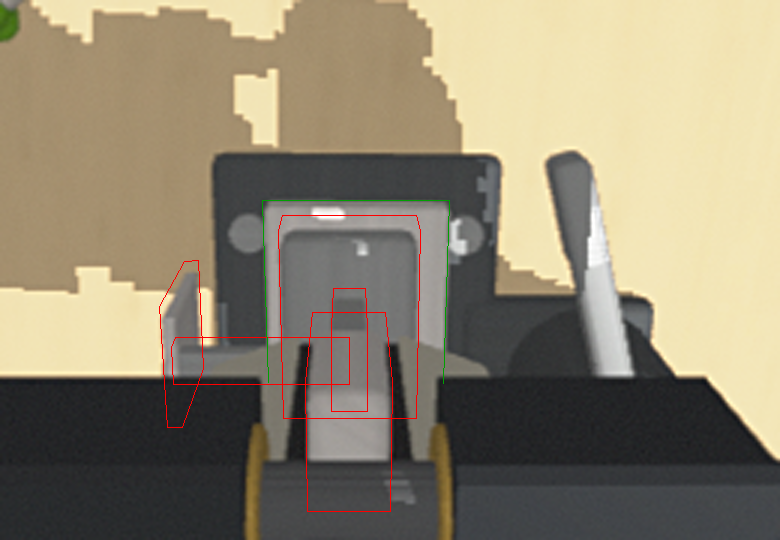

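>>> send_rows(
  rows=[
    [0, 0, 0, 0.5, 0, 0, 0],
    [0, 0, 0, 0.5, 0, 0, 0],
    [0, 0, 0, 0.5, 0, 0, 0],
  ],
)

```text
time_s: 40.47
tcp_pos: [0.5604, 0.2808, 0.0836]
tool_rot: [-0.055, 1.57, 0.055]
ft_force: [-0.0, -1.0, -1.3]
opening: 0.0141
```

```bash
python3 wl.py pics/w33.png
```

```text
t 40.4667 rail-local [  0.4 205.1  83.6] az 4.01 F [-0.1 -1.  -1.3] T [-0.03 -0.06 -0.  ] 0.0141 [-0.12  0.68 -0.66  1.68  0.49  0.96 -0.89]
```

Lower to .0820 and advance.

>>> send_rows(
  rows=[
    [0, 1.5, 0, 0, 0, 0, 0],
    [0, 1.5, -8, 0, 0, 0, 0],
    [0, 1.5, -16, 0, 0, 0, 0],
    [0, 1.5, -24, 0, 0, 0, 0],
    [0, 1.5, -32, 0, 0, 0, 0],
  ],
)

```text
time_s: 40.93
tcp_pos: [0.563, 0.2474, 0.0823]
tool_rot: [-0.055, 1.57, 0.054]
ft_force: [0.4, 0.2, -1.4]
opening: 0.0135
```

```bash
python3 wl.py pics/w33.png
```

```text
t 40.9333 rail-local [  0.6 171.6  82.3] az 3.96 F [ 0.4  0.2 -1.4] T [-0.05 -0.14  0.04] 0.0135 [-0.06  0.66 -0.66  1.71  0.49  0.94 -0.85]
```

>>> send_rows(
  rows=[
    [0, 0, -8, 0, 0, 0, 0],
    [0, 0, -16, 0, 0, 0, 0],
    [0, 0, -24, 0, 0, 0, 0],
    [0, 0, -32, 0, 0, 0, 0],
    [0, 0, -40, 0, 0, 0, 0],
  ],
)

```text
time_s: 41.4
tcp_pos: [0.5656, 0.2081, 0.0823]
tool_rot: [-0.055, 1.57, 0.055]
ft_force: [0.6, -0.2, -1.4]
opening: 0.0139
```

```bash
python3 wl.py pics/w33.png
```

```text
t 41.4 rail-local [  0.5 132.2  82.3] az 4.0 F [ 0.5 -0.2 -1.4] T [-0.05 -0.13 -0.05] 0.0139 [ 0.01  0.65 -0.67  1.74  0.49  0.92 -0.8 ]
```

>>> send_rows(
  rows=[
    [0, 0, -7, 0, 0, 0, 0],
    [0, 0, -14, 0, 0, 0, 0],
    [0, 0, -20, 0, 0, 0, 0],
  ],
)

```text
time_s: 41.7
tcp_pos: [0.567, 0.1885, 0.0823]
tool_rot: [-0.055, 1.57, 0.055]
ft_force: [0.6, 0.3, -0.5]
opening: 0.0134
```

```bash
python3 wl.py pics/w33.png
```

```text
t 41.7 rail-local [  0.5 112.5  82.3] az 4.01 F [ 0.6  0.2 -0.5] T [-0.05 -0.12  0.02] 0.0134 [ 0.04  0.64 -0.67  1.76  0.49  0.92 -0.77]
```

>>> send_rows(
  rows=[
    [0, 0, -3, 0, 0, 0, 0],
    [0, 0, -6, 0, 0, 0, 0],
    [0, 0, -9, 0, 0, 0, 0],
    [0, 0, -9, 0, 0, 0, 0],
  ],
)

```text
time_s: 42.08
tcp_pos: [0.5677, 0.1804, 0.0825]
tool_rot: [-0.054, 1.57, 0.056]
ft_force: [0.4, 0.4, -0.4]
opening: 0.0138
```

```bash
python3 wl.py pics/w33.png
```

```text
t 42.0833 rail-local [  0.7 104.5  82.5] az 4.01 F [ 0.4  0.4 -0.4] T [ 0.03 -0.13  0.03] 0.0138 [ 0.06  0.64 -0.67  1.76  0.49  0.91 -0.75]
```

>>> send_rows(
  rows=[
    [0, 0, -2, 0, 0, 0, 0],
    [0, 0, -4, 0, 0, 0, 0],
    [0, 0, -5, 0, 0, 0, 0],
  ],
)

```text
time_s: 42.38
tcp_pos: [0.5677, 0.1794, 0.0831]
tool_rot: [-0.052, 1.569, 0.061]
ft_force: [-0.6, 13.4, -1.8]
opening: 0.0137
```

```bash
python3 wl.py pics/w33.png
```

```text
t 42.3833 rail-local [  0.6 103.4  83.1] az 4.15 F [ 0.4 13.4 -1.8] T [ 3.12  0.28 -0.11] 0.0137 [ 0.06  0.64 -0.68  1.76  0.48  0.91 -0.75]
```

>>> send_rows(
  rows=[
    [0, 1, 2, 0, 0, 0, 0],
    [0, 2, 3, 0, 0, 0, 0],
    [0, 2, 3, 0, 0, 0, 0],
  ],
)

```text
time_s: 42.68
tcp_pos: [0.5678, 0.1801, 0.0811]
tool_rot: [-0.055, 1.569, 0.058]
ft_force: [-1.4, 6.0, 4.0]
opening: 0.0137
```

```bash
python3 wl.py pics/w34.png
```

```text
t 42.6833 rail-local [  0.8 104.1  81.1] az 4.09 F [-1.   6.1  4. ] T [ 1.25  0.33 -0.05] 0.0137 [ 0.06  0.64 -0.67  1.76  0.49  0.91 -0.75]
```

Foot on the floor with ~6 N push. Release, rise, look.

>>> send_rows(
  rows=[
    [26, -0.3, 1, 0, 0, 0, 0],
    [26, -0.3, 1, 0, 0, 0, 0],
    [28, -0.3, 1, 0, 0, 0, 0],
    [28, -30, 1, 0, 0, 0, 0],
    [36, -65, 1, 0, 0, 0, 0],
    [36, -95, 1, 0, 0, 0, 0],
  ],
)

```text
time_s: 43.23
tcp_pos: [0.5674, 0.1785, 0.1764]
tool_rot: [-0.055, 1.571, 0.054]
ft_force: [1.3, 0.9, -0.1]
opening: 0.0346
```

```bash
python3 wl.py pics/w35.png;python3 - <<'E'
from go import *
im=manip.camera('scene');crop(im,200,160,340,290,5,'pics/s12.png')
im=manip.camera('side');crop(im,300,140,400,250,5,'pics/d12.png')
s=manip.sense(); print(row(rail((62,174,160)),np.load('rail.npy')[2]+np.pi/2-1.3,s))
E
```

```text
t 43.2333 rail-local [  0.2 102.6 176.4] az 3.99 F [ 1.4  0.8 -0.1] T [ 0.04 -0.22 -0.02] 0.0346 [ 0.1   0.54 -0.73  1.67  0.4   1.09 -0.68]
(array([18. , 70.8, 59.9]), array([-0.271,  0.004,  0.   ]))
```

View pics/s12.png

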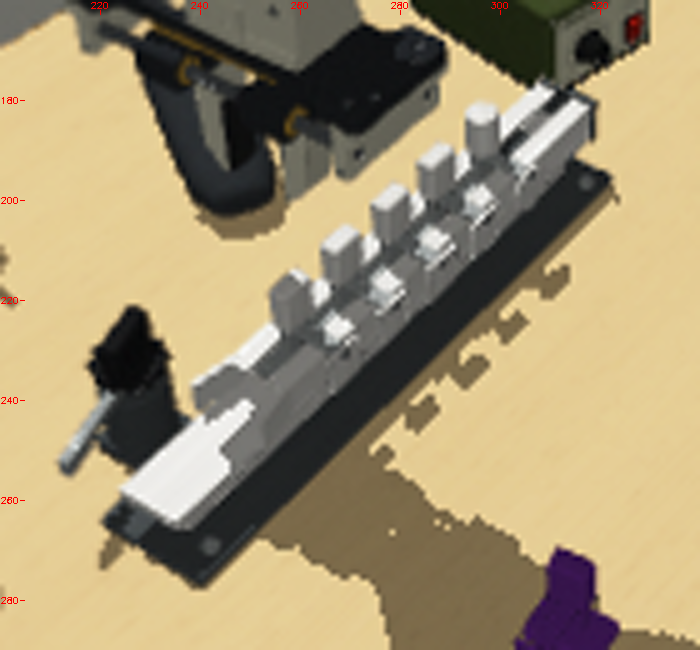

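View pics/d12.png

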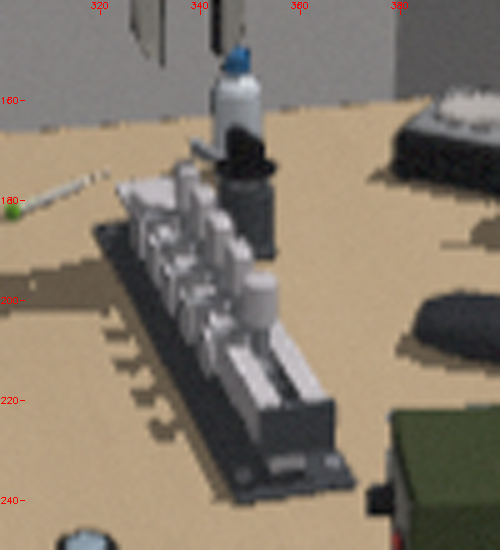

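View pics/w35.png

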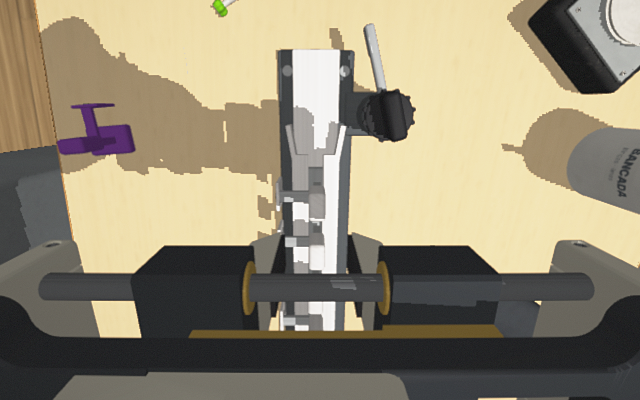

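>>> send_rows(
  rows=[
    [40, 0, 35, 30, -0.12, 0, 0],
    [40, 0, 70, 58, -0.24, 0, 0],
    [40, 0, 71, 58, -0.271, 0, 0],
    [40, 0, 71, 58, -0.271, 0, 0],
    [40, 0, 71, 58, -0.271, 0, 0],
    [40, 0, 71, 58, -0.271, 0, 0],
  ],
)

```text
time_s: 43.88
tcp_pos: [0.62, 0.2525, 0.1742]
tool_rot: [-0.267, 1.556, 0.265]
ft_force: [-0.8, 0.0, -0.8]
opening: 0.0397
```

```bash
python3 wl.py pics/w36.png; python3 go.py .6225 .2542 .075 19.5
```

```text
t 43.8833 rail-local [ 57.9 172.7 174.2] az 19.43 F [-0.8  0.1 -0.8] T [-0.04 -0.16 -0.  ] 0.0397 [-0.01  0.67 -0.76  1.47  0.48  1.2  -0.5 ]
43.9333 [-0.01  0.67 -0.76  1.47  0.48  1.2  -0.5 ] [-0.6 -0.1  0.4]
(array([99.6,  1.2,  3. ]), array([-0.002, -0.001,  0.001]))
```

View pics/w36.png

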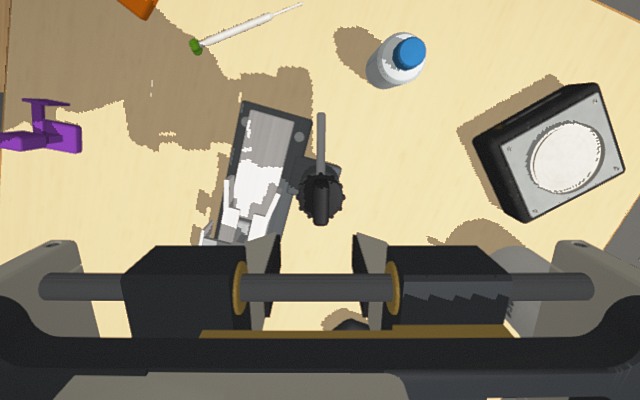

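>>> send_rows(
  rows=[
    [40, 36, 1, 3, 0, 0, 0],
    [40, 72, 1, 3, 0, 0, 0],
    [40, 94, 1, 3, 0, 0, 0],
    [40, 99, 1, 3, 0, 0, 0],
    [40, 99, 1, 3, 0, 0, 0],
    [0, 99, 1, 3, 0, 0, 0],
    [0, 99, 1, 3, 0, 0, 0],
    [0, 99, 1, 3, 0, 0, 0],
    [0, 99, 1, 3, 0, 0, 0],
    [0, 99, 1, 3, 0, 0, 0],
    [0, 99, 1, 3, 0, 0, 0],
  ],
  grip_force=50,
)

```text
time_s: 44.85
tcp_pos: [0.6232, 0.2561, 0.0772]
tool_rot: [-0.267, 1.553, 0.268]
ft_force: [-1.6, -1.4, 3.8]
opening: 0.0136
```

>>> send_rows(
  rows=[
    [0, 4, 0, 0, 0, 0, 0],
    [0, 8, 0, 0, 0, 0, 0],
    [0, 11, 0, 0, 0, 0, 0],
    [0, 11, 0, 0, 0, 0, 0],
  ],
)

```text
time_s: 45.18
tcp_pos: [0.6238, 0.257, 0.0693]
tool_rot: [-0.267, 1.551, 0.267]
ft_force: [-8.0, -6.1, 31.1]
opening: 0.0137
```

```bash
python3 wl.py pics/w37.png
```

```text
t 45.1833 rail-local [ 62.  176.9  69.3] az 19.53 F [-8.4 -5.6 31.1] T [-1.47  1.78 -0.03] 0.0137 [-0.05  0.77 -0.71  1.56  0.56  1.02 -0.57]
```

>>> send_rows(
  rows=[
    [0, -0.5, 0, 0, -0.12, 0, 0],
    [0, -0.5, 0, 0, -0.24, 0, 0],
    [0, -0.5, 0, 0, -0.36, 0, 0],
    [0, -0.5, 0, 0, -0.48, 0, 0],
    [0, -0.5, 0, 0, -0.6, 0, 0],
  ],
)

```text
time_s: 45.65
tcp_pos: [0.6228, 0.2562, 0.0693]
tool_rot: [-0.739, 1.441, 0.737]
ft_force: [-10.8, -7.4, 29.9]
opening: 0.0135
```

```bash
python3 wl.py pics/w37.png
```

```text
t 45.65 rail-local [ 60.9 176.2  69.3] az 54.24 F [-11.3  -6.6  29.9] T [-1.97  2.65 -0.12] 0.0135 [ 0.02  0.82 -0.84  1.55  0.67  1.08 -0.04]
```

>>> send_rows(
  rows=[
    [0, 0, 0, 0, -0.12, 0, 0],
    [0, 0, 0, 0, -0.24, 0, 0],
    [0, 0, 0, 0, -0.36, 0, 0],
    [0, 0, 0, 0, -0.48, 0, 0],
    [0, 0, 0, 0, -0.6, 0, 0],
    [0, 0, 0, 0, -0.7, 0, 0],
    [0, 0, 0, 0, -0.73, 0, 0],
    [0, 0, 0, 0, -0.74, 0, 0],
  ],
)

```text
time_s: 46.37
tcp_pos: [0.6226, 0.2551, 0.0693]
tool_rot: [-1.292, 1.156, 1.289]
ft_force: [-11.1, -11.3, 32.9]
opening: 0.0135
```

```bash
python3 wl.py pics/w37.png
```

```text
t 46.3667 rail-local [ 60.7 175.1  69.3] az 96.35 F [-11.8 -10.5  32.9] T [-2.56  2.75 -0.57] 0.0135 [ 0.1   0.89 -1.    1.55  0.8   1.16  0.61]
```

Hard stop reached (az 96°, torque −0.57). Let it spring up, open, rise.

>>> send_rows(
  rows=[
    [0, -4, 0, 0, 0.02, 0, 0],
    [0, -8, 0, 0, 0.03, 0, 0],
    [0, -11, 0, 0, 0.03, 0, 0],
    [40, -11, 0, 0, 0.03, 0, 0],
    [40, -11, 0, 0, 0.03, 0, 0],
    [40, -11, 0, 0, 0.03, 0, 0],
    [40, -40, 0, 0, 0.03, 0, 0],
    [40, -80, 0, 0, 0.03, 0, 0],
    [40, -120, 0, 0, 0.03, 0, 0],
    [40, -120, 0, 0, 0.03, 0, 0],
  ],
)

```text
time_s: 47.25
tcp_pos: [0.6252, 0.2596, 0.1943]
tool_rot: [-1.267, 1.159, 1.265]
ft_force: [1.0, 1.8, -0.2]
opening: 0.0399
```

>>> send_rows(
  rows=[
    [40, 0, 40, 0, 0, 0, 0],
    [40, 0, 80, 0, 0, 0, 0],
    [40, 0, 80, 0, 0, 0, 0],
    [40, 0, 80, 0, 0, 0, 0],
    [40, 0, 80, 0, 0, 0, 0],
  ],
)

```text
time_s: 47.67
tcp_pos: [0.5441, 0.2495, 0.186]
tool_rot: [-1.268, 1.169, 1.267]
ft_force: [0.8, 0.1, 1.0]
opening: 0.04
```

```bash
python3 wl.py pics/w38.png;python3 - <<'E'
from go import *
im=manip.camera('scene');crop(im,200,160,340,290,5,'pics/s13.png');S=cal('scene')
print(proj(S,[rail((62,174,92)),rail((62,174,84)),rail((81,174,92)),rail((43,174,92))]).round(1))
im=manip.camera('side');crop(im,300,140,400,250,5,'pics/d13.png')
print(proj(cal('side'),[rail((62,174,92)),rail((62,174,84))]).round(1))
E
```

```text
t 47.6667 rail-local [-18.1 175.  186. ] az 94.58 F [ 0.8 -0.   1. ] T [ 0.1  -0.16  0.02] 0.04 [ 0.17  0.68 -1.12  1.63  0.64  1.24  0.58]
[[223.4 225. ]
 [223.8 227. ]
 [218.3 222.2]
 [228.5 227.9]]
[[348.6 166.1]
 [348.6 168.2]]
```

View pics/s13.png

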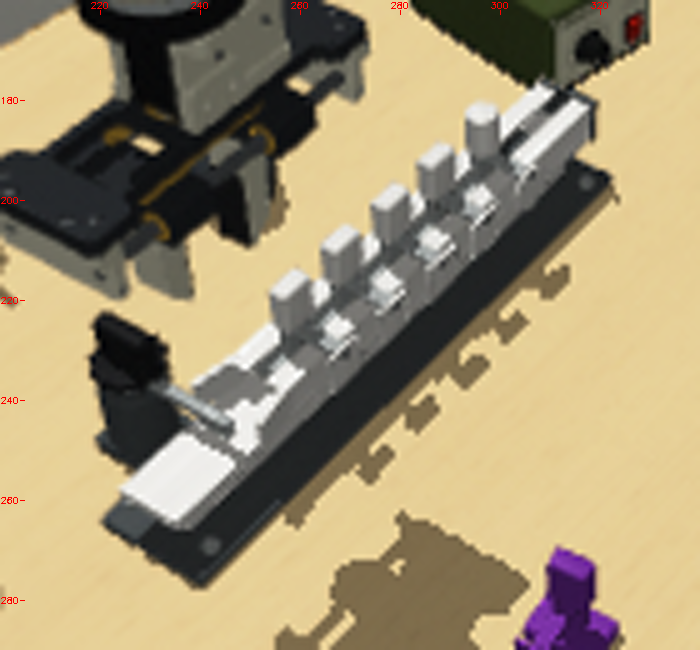

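View pics/w38.png

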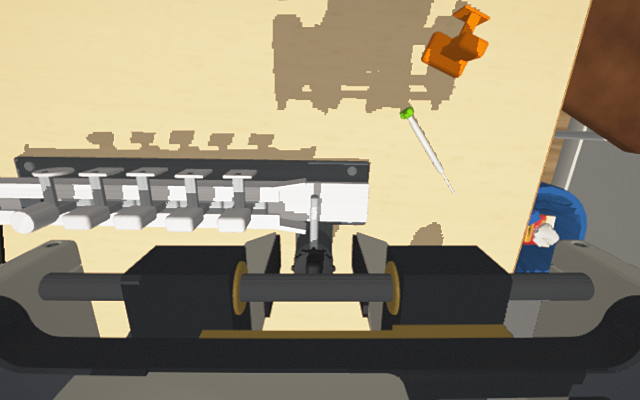

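View pics/d13.png

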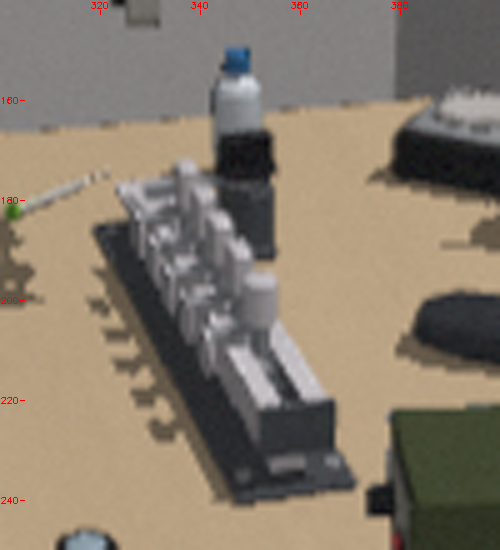

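```bash
python3 - <<'E'
from h import *
for n,(x0,y0,x1,y1) in (('scene',(214,215,244,265)),('side',(335,160,360,200))):
    im=manip.camera(n)[:,:,::-1]; o=cv2.imread(f'pics/{n}0.png')
    d=np.abs(im.astype(int)-o).max(2)[y0:y1,x0:x1]; print(n,(d>40).sum(),d.size)
    cv2.imwrite(f'pics/cmp_{n}.png',cv2.resize(np.hstack([o[y0:y1,x0:x1],im[y0:y1,x0:x1]]),None,fx=8,fy=8,interpolation=cv2.INTER_CUBIC))
# gaps: check hanger tag/head positions in scene vs model
from hang import *; from go import rail
S=cal('scene'); im=manip.camera('scene')[:,:,::-1]; k=8;x0,y0=235,165
z=cv2.resize(im[y0:240,x0:330],None,fx=k,fy=k,interpolation=cv2.INTER_CUBIC); yaw=np.load('rail.npy')[2]
for y in (-80,-33,11,55,99):
    P=rail((0,y,40)); overlay(z,S,[P[0],P[1],yaw,.04],y==-80,k,x0,y0)
cv2.imwrite('pics/chain.png',z)
E
```

```text
scene 85 1500
side 192 1000
```

View pics/cmp_scene.png

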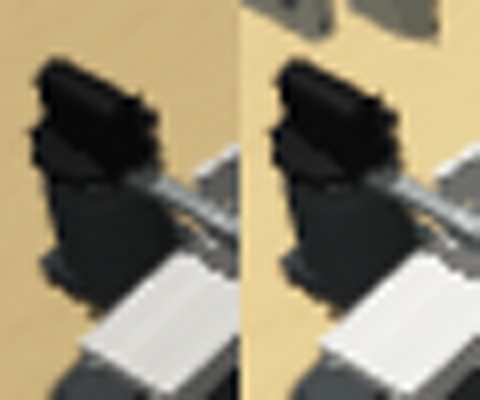

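View pics/chain.png

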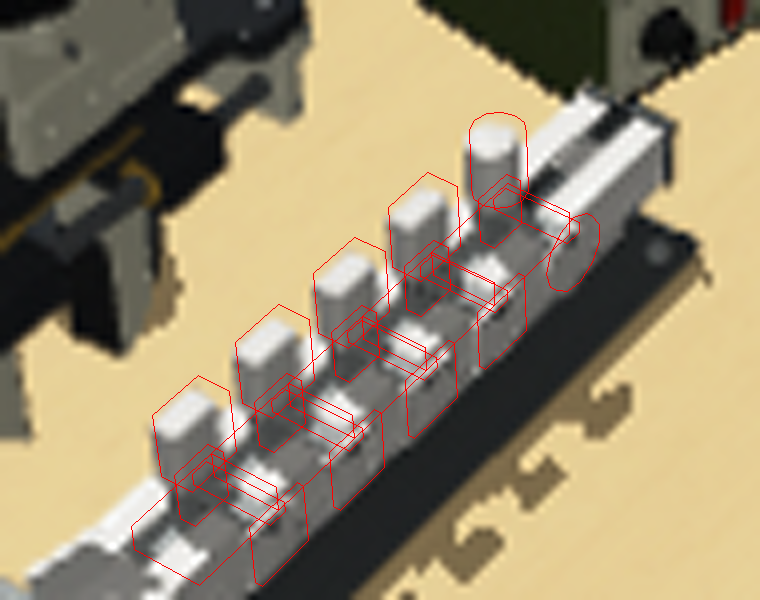

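```bash
python3 -c "
from bench import manip
print(manip.sense()['time_s'], manip.sign_off())"
```

```text
the job is handed in; nothing more can be done
47.9667 None
```

The job is handed in at 48 s of the 210 s allowed. The gate was opened, all five hangers were run in, and the gate was shut again.

**Gate opening:** I pressed the cap with about 20–35 N, turned it clockwise to its hard stop and let it spring up. The pictures then showed the mouth clear.

**Leading hanger:** The round-headed hanger came up hard at about y = −80 mm in the rail's axes. That puts the stop face roughly 55 mm from the closed end, inside the stated 35–75 mm range.

**Following hangers:** All four grey hangers went in after it. Each was pushed to a felt contact of 9–13 N, and the contacts lay about 44 mm apart, as foot-to-foot touching requires. The last push of 13 N loaded the whole row against the stop.

**Last checks:**
- The scene picture of the cap and gate arm matches the one from before the job, so the gate is shut and the cap is up.
- The hangers are evenly spaced, with all tags on the robot's side.
- In the last views the purple and orange hangers, the screwdriver, the spray bottle and the loupe look undisturbed. I did not look at the lens box again, but no move came near it.

**What disagreed or went less well:**
- My first estimate of the rail's position was about 3.6 mm off across the rail, and I corrected it from the wrist camera.
- The drawn model of the row sits a steady few pixels off the picture.
- One follower stood about 5 mm and 8° from where I had first measured it.
- One follower rubbed under the lips on entry, so I lowered it and carried on.
- The stop pin cannot be seen; that it is pushed in rests only on the forces felt.

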